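# Seat a bar in the tacking jig and lock it

### The arm

A 6-joint arm with a two-finger parallel gripper is mounted at the origin on the work surface. World frame = base frame: x ahead of the robot, y to its left, z up, the work surface at z = 0. Lengths are in m, angles in rad, forces in N, time in s.
With the tool pointing down it reaches from about 0.225 to 0.875 m from the base axis. Payload 3.4 kg.
Tool frame: the origin (TCP) lies at the very end of the fingers, on their centre line; the grasp point (between the pads) lies manip.pinch_z behind it (manip.pinch_z is the distance from the TCP to the grasp point, in m); z points along the fingers, y is the direction in which the jaws open and shut (so a half turn about z gives the same grasp; the last joint's range is limited). The gripper opens to 85 mm and grips with 20 to 120 N. Pads are 22 mm wide; open, the fingers measure 114 mm over their backs; the gripper's body (76 mm by 85 mm) begins 54 mm behind the grasp point. The pads swing forward as they close: fully open they stand 13 mm farther back than shut.
Start: joints at [-1.46, 0.276, 1.505, -0, 1.361, -0.121], TCP at [0.132, -0.56, 0.231] pointing down, gripper open.
Joint ranges: [-2.89, 2.89], [-0.75, 2.08], [0.22, 2.7], [-1.18, 4.32], [0.11, 2.71], [-2.7, 2.7]. Speed limits (rad/s): [2.57, 2.57, 3.14, 3.14, 3.14, 3.14].

### API

Orientations are given as a unit quaternion [w, x, y, z].
In Python, from rig import manip, imaging, workorder gives the robot as it stands.
- The arm moves only by the tool apply_moves, never from a script. Its argument "moves" is one flat list of numbers, 7 for each row, row after row: the finger opening in m, from 0 to 0.0854, then the shift along the tool's x, y, z in m, then the turn, a rotation vector about the tool's x, y, z in rad. In form: [jaw, tx, ty, tz, rx, ry, rz, jaw, tx, ty, tz, rx, ry, rz, ...]. A call has exactly 8 rows; each row shifts and turns the pose as measured when the row begins, along the tool's axes as they then stand; what a row does not reach is not made up. A row lasts 1/12 s, in which the tool goes at most 41.7 mm and 7.16 degrees, less where a joint would pass 70% of its speed; a pose out of reach is approached as far as the arm can. A call with a gripper value outside its range is refused whole. The fingers move at their own pace and stop on an object; "newtons" is the grip in N (left out, the last holds). Time passes only in rows, so rows that do not move let the fingers close, or fill a call up. It gives the time, the measured TCP pose, the force and the opening at its end, in the units of the state.
- manip.get_state(): the state, without advancing time (a new reading comes with each control period).
- imaging.get_image(name): name is "side" or "top"; returns a dict with "image" (384x512x3 uint8, red, green, blue), "range_z" (384x512 float32, m along the optical axis (not along the pixel's ray), 0 where there is no reading), "fx", "fy", "cx", "cy" (pixels), "k1" (the pictures are not rectified: a ray, as slopes to the right and down, at radius r is drawn at 1 + k1 r^2 times it, then the intrinsics apply), "R" (3x3) and "t" (3): a world point X has camera coordinates R X + t. Camera axes: x right, y down, z forward; pixel columns grow to the right and rows downward; lengths in m; the calibration is good to about 2 mm. A picture is of the moment at which its call begins.
- workorder.sign_off(): hands the job in, once; it reports no verdict.
The state is a dict: "clock": time; "qpos": joint angles; "qd": joint speeds; "effort": joint torques, N m; "position": TCP position; "ee_rot": TCP orientation; "contact_force": force on the tool from outside, world axes, zero at the start; "moment": the same for the moment, N m; "width": finger opening in m.
Only numpy, scipy, OpenCV 4.12 (cv2) and the standard library are available. Lean on these libraries where they do the work, as an engineer would, in place of code of your own. Each camera call takes 0.05 s, during which the arm holds its last target.

### The job

Take the square bar off its bearers, slide one end of it into the mouth of the blue tube of the tacking jig and push it in until you feel it come up against the back stop hidden inside, without shoving the stop off its setting. With the bar left right against the stop, push the red cam lever all the way down to lock it. Leave the hammer, the brush and the mug where they are.

Things in the scene. Friction and masses are not known exactly. Their poses are not given: they have to be found in the camera images.
- bar_center (a point): Centre of the loose square bar: bare steel, 25 x 25 mm, 300 mm long, about 0.6 kg, both ends alike with 2 mm chamfers. x runs along the bar, z up. At the start it lies level on two bearers, underside 30 mm above the bench. The bearers, 12 mm thick and 50 mm wide, cross under it about 80 mm either side of its middle; between them 26 mm are free below the bar.
- bar_end_a (a point): Middle of one end face of the bar, 150 mm along +x from its centre.
- bar_end_b (a point): Middle of the other end face of the bar, 150 mm along -x from its centre.
- mouth (a point): Centre of the open mouth of the jig's blue square tube, 69 mm above the bench. x points level into the tube along its axis, z up, y to the left of the way in. Inside 28 x 28 mm, walls 3 mm, 150 mm long, fixed, rear end closed. A bar lying on the tube's floor has its centre 1.5 mm below this axis. The hidden back stop (stop_face) is set 60 to 95 mm in; it holds against about 18 N and slips inward under more.
- rest (a point): Centre of the flat top of the jig's outboard rest, a post 14 x 14 mm under the bar's path, 150 mm in front of the mouth; its top is level with the tube's inner floor (55 mm above the bench). The jig's base plate is 340 x 110 mm and 10 mm thick and reaches 180 mm in front of the mouth. Axes as those of the mouth.
- lever_pivot (a point): Pivot of the cam lever, on top of the tube, 45 mm behind the mouth and 33 mm above the tube's axis (102 mm above the bench). Axes as those of the mouth: the lever swings in the y-z plane, towards +y.
- lever_end (a point): Point on the centre line of the red lever grip, 95 mm from the pivot; the grip is 16 mm thick, covers the outer 45 mm and has a round end 9 mm further out. Open, the lever stands 65 degrees above level, leaning to +y of the mouth; locked, it points to +y, 5 degrees below level.
- lever (a joint): Angle of the cam lever in rad: 0 fully open (65 degrees above level), 1.222 fully down (5 degrees below level), where its cam bears on the bar through the tube's top. It stays where it is left; some 3 N at the grip move it, up to 12 N near the end.
- hammer: Hammer lying on the bench, 280 mm long; leave alone.
- brush: Brush lying on the bench, 220 mm long; leave alone.
- mug: White mug, 76 mm across and 85 mm high, standing on the bench; leave alone.

How it is judged:
On the way:
1. with the lever still up, the bar is slid in right against the back stop (gap under 2 mm) (((x of bar_end_a in the frame of stop_face above -0.002 m and horizontal distance between bar_end_a and stop_face below 0.005 m and distance between bar_end_a and stop_face below 0.006 m) or (x of bar_end_b in the frame of stop_face above -0.002 m and horizontal distance between bar_end_b and stop_face below 0.005 m and distance between bar_end_b and stop_face below 0.006 m)) and value of joint lever below 0.4 rad), for 0.2 s.
At the end, for the whole second after the job is handed in: One end of the bar is in the tube within 2 mm of the back stop's face, the bar in line with the tube (within 0.06 rad) and at rest, and the cam lever is down (over 1.08 of its 1.222 rad) (((x of bar_end_a in the frame of stop_face above -0.002 m and horizontal distance between bar_end_a and stop_face below 0.005 m and distance between bar_end_a and stop_face below 0.006 m) or (x of bar_end_b in the frame of stop_face above -0.002 m and horizontal distance between bar_end_b and stop_face below 0.005 m and distance between bar_end_b and stop_face below 0.006 m)) and angle between the x axis of bar_center and the x axis of mouth, either way round below 0.06 rad and value of joint lever above 1.08 rad and linear speed of bar below 0.01 m/s); the robot touches nothing.
It fails at once if the back stop is shoved more than 2 mm off its setting (distance of stop_face from where it was at the start of the episode above 0.002 m).
It fails at once if the hammer is moved more than 20 mm (distance of hammer from where it was at the start of the episode above 0.02 m).
It fails at once if the brush is moved more than 20 mm (distance of brush from where it was at the start of the episode above 0.02 m).
It fails at once if the mug is moved more than 20 mm (distance of mug from where it was at the start of the episode above 0.02 m).
It also fails if it takes over 72 s, if anything falls off the work surface, if the arm or the gripper's body presses on something with over 40 N, if the wrist force passes 120 N, or if a joint passes its speed limit or range.

## Working session

There is one attempt and no reset: what is moved stays moved. The work goes in short steps, Python scripts to look and compute and a tool call to move; the robot and the scene stay as the last step left them, time stands still between calls to the robot, and variables do not carry over. Pictures are saved under pics/ and viewed, and the job is handed in when it is done.

Besides the shell and the picture viewer there is one more tool, called after "Call:" as a command line: name --argument value ..., lists and objects as JSON in quotes. apply_moves: Moves the arm, as the interface text tells. Its arguments: {"type":"object","properties":{"moves":{"type":"array"},"newtons":{"type":"number"}},"required":["moves"]}

```bash
ls; mkdir -p pics; python3 - <<'E'
from rig import manip, imaging
import cv2, numpy as np, pickle
print(manip.get_state(), manip.pinch_z)
d={}
for n in("top","side"):
    im=imaging.get_image(n); d[n]=im
    cv2.imwrite(f"pics/{n}0.png",im["image"][:,:,::-1])
    print(n,{k:im[k] for k in("fx","fy","cx","cy","k1","R","t")})
pickle.dump(d,open("d0.pkl","wb"))
E
```

```text
pics
{'clock': 0.0, 'qpos': array([-1.46001080e+00,  2.76615927e-01,  1.50613654e+00, -1.97590486e-05,
        1.36069836e+00, -1.21013134e-01]), 'qd': array([-0.00200789,  0.00101417, -0.00026443, -0.00037526, -0.00050864,
        0.0013883 ]), 'effort': array([-2.30433989e-04, -4.16779089e+01, -2.45807648e+01, -2.09954069e-04,
        1.10755613e-02, -1.35750643e-06]), 'position': array([ 0.13201547, -0.55909671,  0.23042642]), 'ee_rot': array([-9.29123483e-04,  9.93290519e-01,  1.15642038e-01, -4.90909046e-06]), 'contact_force': array([-0.2327329 ,  0.44234261, -0.77752157]), 'moment': array([-0.06889132,  0.01246915, -0.01908235]), 'width': 0.08521934524279041} 0.0187
top {'fx': 408.34036393071574, 'fy': 408.34036393071574, 'cx': 252.84247394650006, 'cy': 194.23175152999528, 'k1': -0.10984798651341433, 'R': array([[-0.02732084, -0.9995211 , -0.01453077],
       [-0.99795353,  0.02811292, -0.05743178],
       [ 0.05781278,  0.01293195, -0.99824368]]), 't': array([-0.00459849,  0.54329545,  1.44657198])}
side {'fx': 474.42094546324773, 'fy': 474.42094546324773, 'cx': 253.75247960615275, 'cy': 189.23781808905275, 'k1': -0.1339559470028336, 'R': array([[-0.98945914, -0.14332427, -0.02070676],
       [-0.09433942,  0.7464534 , -0.65871648],
       [ 0.10986668, -0.64981957, -0.75210626]]), 't': array([0.52851823, 0.14654269, 1.47199521])}
```

View pics/top0.png

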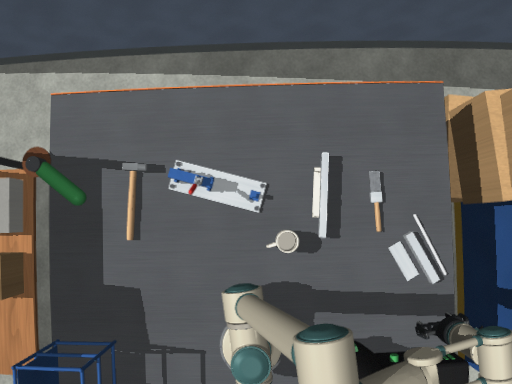

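View pics/side0.png

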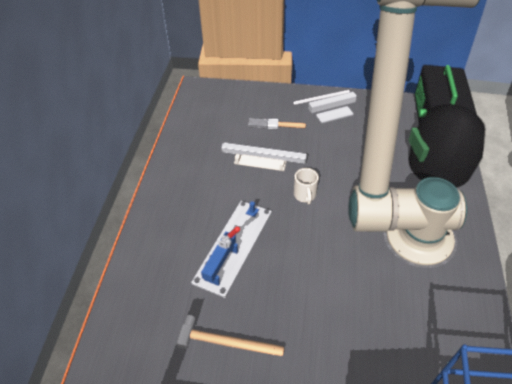

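```bash
cat > h.py <<'E'
import numpy as np, cv2, pickle
def world(im,u,v,z=None):
    "pixel->world using depth"
    K=np.array([[im["fx"],0,im["cx"]],[0,im["fy"],im["cy"]],[0,0,1]]);D=np.array([im["k1"],0,0,0,0.])
    p=cv2.undistortPoints(np.array([[[u,v]]],float),K,D)[0,0]
    r=np.array([p[0],p[1],1.]);R,t=im["R"],im["t"]
    if z is None:
        d=im["range_z"][int(round(v)),int(round(u))]
        return R.T@(r*d-t)
    o=-R.T@t; w=R.T@r
    return o+w*(z-o[2])/w[2]
def cloud(im):
    h,w=im["range_z"].shape
    K=np.array([[im["fx"],0,im["cx"]],[0,im["fy"],im["cy"]],[0,0,1]]);D=np.array([im["k1"],0,0,0,0.])
    vv,uu=np.mgrid[0:h,0:w]
    p=cv2.undistortPoints(np.stack([uu.ravel(),vv.ravel()],1).astype(float)[:,None],K,D)[:,0]
    d=im["range_z"].ravel()
    c=np.c_[p*d[:,None],d]
    X=(c-im["t"])@im["R"]
    X[d==0]=np.nan
    return X.reshape(h,w,3)
def proj(im,X):
    K=np.array([[im["fx"],0,im["cx"]],[0,im["fy"],im["cy"]],[0,0,1]]);D=np.array([im["k1"],0,0,0,0.])
    return cv2.projectPoints(np.atleast_2d(X).astype(float),cv2.Rodrigues(im["R"])[0],im["t"],K,D)[0][:,0]
E
python3 - <<'E'
import pickle,cv2,numpy as np
from h import *
d=pickle.load(open("d0.pkl","rb"))
def crop(n,u0,u1,v0,v1,s,f):
    cv2.imwrite(f,cv2.resize(d[n]["image"][v0:v1,u0:u1,::-1],None,fx=s,fy=s,interpolation=cv2.INTER_CUBIC))
crop("top",160,280,150,220,6,"pics/jt.png")
crop("top",300,400,145,245,6,"pics/bt.png")
crop("side",185,315,135,300,3.6,"pics/js.png")
for n in d:
    X=cloud(d[n])
    m=(X[...,2]>0.012)&(X[...,2]<0.2)
    # list depth in bar region
    if n=="top":
        for v in(160,170,195,220,232): print(v,[tuple((X[v,u]*1000).round().astype(int)) for u in range(310,333,2)])
E
```

```text
160 [(np.int64(663), np.int64(-231), np.int64(-4)), (np.int64(663), np.int64(-238), np.int64(0)), (np.int64(662), np.int64(-245), np.int64(3)), (np.int64(662), np.int64(-253), np.int64(-1)), (np.int64(662), np.int64(-260), np.int64(-1)), (np.int64(662), np.int64(-268), np.int64(-4)), (np.int64(654), np.int64(-266), np.int64(56)), (np.int64(654), np.int64(-273), np.int64(57)), (np.int64(654), np.int64(-281), np.int64(51)), (np.int64(654), np.int64(-287), np.int64(54)), (np.int64(662), np.int64(-305), np.int64(-9)), (np.int64(660), np.int64(-311), np.int64(2))]
170 [(np.int64(627), np.int64(-230), np.int64(-6)), (np.int64(626), np.int64(-237), np.int64(-1)), (np.int64(624), np.int64(-242), np.int64(16)), (np.int64(623), np.int64(-248), np.int64(25)), (np.int64(622), np.int64(-254), np.int64(28)), (np.int64(622), np.int64(-261), np.int64(32)), (np.int64(619), np.int64(-265), np.int64(53)), (np.int64(619), np.int64(-272), np.int64(50)), (np.int64(619), np.int64(-279), np.int64(51)), (np.int64(618), np.int64(-286), np.int64(54)), (np.int64(625), np.int64(-303), np.int64(-4)), (np.int64(62
[... 1030 characters left out ...]
nt64(443), np.int64(-289), np.int64(-5)), (np.int64(443), np.int64(-296), np.int64(-1)), (np.int64(443), np.int64(-303), np.int64(-1))]
232 [(np.int64(402), np.int64(-222), np.int64(-2)), (np.int64(402), np.int64(-229), np.int64(3)), (np.int64(401), np.int64(-236), np.int64(2)), (np.int64(401), np.int64(-244), np.int64(-7)), (np.int64(402), np.int64(-246), np.int64(31)), (np.int64(403), np.int64(-250), np.int64(53)), (np.int64(403), np.int64(-257), np.int64(53)), (np.int64(402), np.int64(-264), np.int64(55)), (np.int64(400), np.int64(-279), np.int64(1)), (np.int64(400), np.int64(-286), np.int64(5)), (np.int64(399), np.int64(-295), np.int64(-3)), (np.int64(399), np.int64(-302), np.int64(-2))]
```

View pics/jt.png

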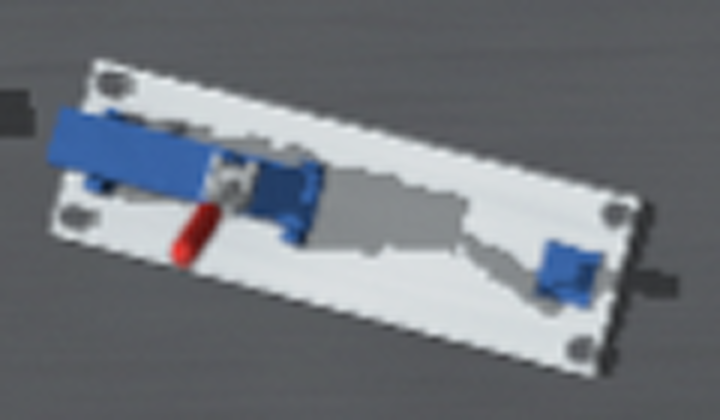

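View pics/bt.png

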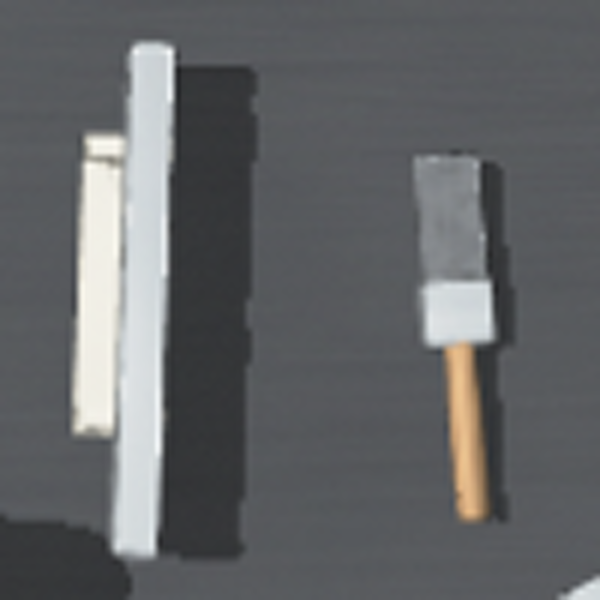

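View pics/js.png

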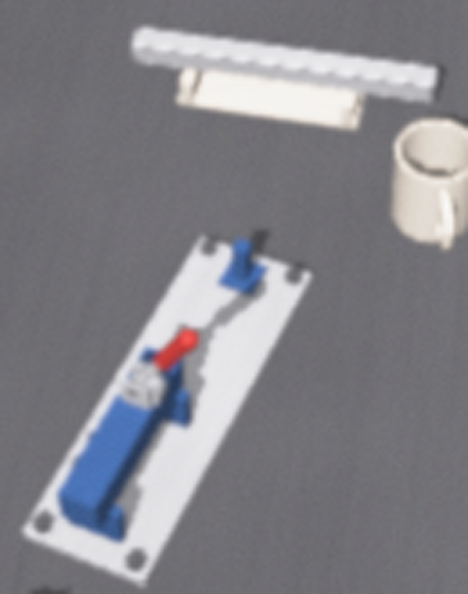

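```bash
cat > fit.py <<'E'
import numpy as np,cv2,pickle,sys
from h import *
from scipy.optimize import minimize
def box(x0,x1,y0,y1,z0,z1): return np.array([[x,y,z] for x in(x0,x1) for y in(y0,y1) for z in(z0,z1)])
def place(B,p):
    c,s=np.cos(p[2]),np.sin(p[2]); return np.c_[c*B[:,0]-s*B[:,1]+p[0],s*B[:,0]+c*B[:,1]+p[1],B[:,2]]
S=8
def render(im,boxes,p,win):
    u0,u1,v0,v1=win; m=np.zeros(((v1-v0)*S,(u1-u0)*S),np.uint8)
    for B in boxes:
        q=(proj(im,place(B,p))-[u0-.5,v0-.5])*S-.5
        h=cv2.convexHull(q.astype(np.float32))
        cv2.fillConvexPoly(m,np.round(h*16).astype(np.int32),1,shift=4)
    return cv2.resize(m.astype(np.float32),(u1-u0,v1-v0),interpolation=cv2.INTER_AREA)
def fit(ims,softs,wins,boxes,p0,weights=None):
    def cost(p):
        return sum(np.sum((render(im,boxes,p,w)-s)[k]**2) for im,(s,k),w in zip(ims,softs,wins))
    best=None
    sim=np.array([p0]+[np.array(p0)+d for d in([.006,0,0],[0,.006,0],[0,0,.04])])
    for _ in range(3):
        r=minimize(cost,sim[0],method="Nelder-Mead",options=dict(initial_simplex=sim,xatol=2e-5,fatol=1e-3,maxiter=400))
        sim=np.array([r.x]+[r.x+d for d in([.003,0,0],[0,-.003,0],[0,0,-.02])])
    return r.x,r.fun
BAR=[box(-.15,.15,-.0125,.0125,.03,.055)]
JIG=[box(-.18,.16,-.055,.055,0,.01),box(0,.15,-.017,.017,.052,.086),box(-.157,-.143,-.007,.007,0.01,.055)]
TUBE=[box(0,.15,-.017,.017,.052,.086)]
E
cat > f0.py <<'E'
from fit import *
d=pickle.load(open("d0.pkl","rb"))
def softbar(im,w,bench,barv):
    u0,u1,v0,v1=w; a=im["image"][v0:v1,u0:u1].astype(float)
    g=a.mean(2); s=np.clip((g-bench)/(barv-bench),0,1)
    cream=(a[...,0]-a[...,2]>14)
    k=~cv2.dilate(cream.astype(np.uint8),np.ones((3,3))).astype(bool)
    return s,k
wb={"top":(306,345,145,245),"side":(212,316,136,172)}
for n in d:
    u0,u1,v0,v1=wb[n]; a=d[n]["image"][v0:v1,u0:u1].astype(int)
    g=a.mean(2); print(n,np.percentile(g,[5,20,50,80,90,95]))
out={}
for ns in(["top"],["side"],["top","side"]):
    r=fit([d[n] for n in ns],[softbar(d[n],wb[n],85 if n=="top" else 95,190) for n in ns],[wb[n] for n in ns],BAR,[.535,-.267,.06])
    print("bar",ns,r)
def softj(im,w,bench):
    u0,u1,v0,v1=w; a=im["image"][v0:v1,u0:u1].astype(float)
    g=a.max(2); sat=a.max(2)-a.min(2)
    s=np.maximum(np.clip((g-bench)/(130-bench),0,1),np.clip((sat-20)/60,0,1)) if 0 else np.maximum(np.clip((g-bench)/(215-bench),0,1)*(1), (sat>45)*1.)
    ins=(s>.6); s=np.where(cv2.erode(cv2.morphologyEx(ins.astype(np.uint8),cv2.MORPH_CLOSE,np.ones((9,9))),np.ones((5,5)))>0,1,s)
    return s,np.ones_like(s,bool)
def softblue(im,w):
    u0,u1,v0,v1=w; a=im["image"][v0:v1,u0:u1].astype(float)
    return np.clip((a[...,2]-a[...,0]-15)/70,0,1),None
wj={"top":(160,275,152,220),"side":(187,278,195,302)}
for ns in(["top"],["side"],["top","side"]):
    r=fit([d[n] for n in ns],[softj(d[n],wj[n],85 if n=="top" else 95) for n in ns],[wj[n] for n in ns],JIG,[.56,.10,1.33])
    print("jig",ns,r)
E
python3 f0.py; python3 - <<'E'
from h import *
d=pickle.load(open("d0.pkl","rb"));im=d["top"]
for u,v,z in[(212,183,.086),(169,173,.086),(255,196,.055),(194,188,.14)]: print(world(im,u,v,z))
E
```

```text
top [ 54.          55.33333333  89.66666667 209.33333333 220.
 235.        ]
side [109.66666667 111.33333333 114.66666667 221.33333333 233.23333333
 241.66666667]
bar ['top'] (array([ 0.53418356, -0.26648364, -0.07241999]), np.float64(290.3902992035935))
bar ['side'] (array([ 0.53859478, -0.26408309, -0.06752132]), np.float64(446.7718654537935))
bar ['top', 'side'] (array([ 0.53584691, -0.26594664, -0.07157756]), np.float64(756.5843834938662))
jig ['top'] (array([0.58145883, 0.12153186, 1.28794429]), np.float64(167.03446849574703))
jig ['side'] (array([0.58588005, 0.12223877, 1.28735396]), np.float64(220.8178157552083))
jig ['top', 'side'] (array([0.58357113, 0.12196385, 1.2871778 ]), np.float64(453.49873732587525))
[0.58130606 0.11810685 0.086     ]
[0.620269   0.26623124 0.086     ]
[ 0.53429774 -0.02752277  0.055     ]
[0.56175693 0.17186554 0.14      ]
```

```bash
sed -i 's/85 if n=="top" else 95,190)/90 if n=="top" else 114,205)/; s/85 if n=="top" else 95)/90 if n=="top" else 114)/' f0.py; cat >> f0.py <<'E'
B=None
for n in d:
    o=d[n]["image"][:,:,::-1].copy(); s=5
    for nm,boxes,p,w in(("b",BAR,[.5358,-.2659,-.0716],wb[n]),("j",JIG,r[0],wj[n])):
        u0,u1,v0,v1=w
        c=cv2.resize(o[v0:v1,u0:u1],None,fx=s,fy=s,interpolation=cv2.INTER_CUBIC)
        for b in boxes:
            q=(proj(d[n],place(b,p))-[u0-.5,v0-.5])*s
            for i,j in[(0,1),(0,2),(0,4),(1,3),(1,5),(2,3),(2,6),(3,7),(4,5),(4,6),(5,7),(6,7)]:
                cv2.line(c,tuple(int(t) for t in q[i]),tuple(int(t) for t in q[j]),(0,255,0),1)
        cv2.imwrite(f"pics/ov_{n}_{nm}.png",c)
E
python3 f0.py
```

```text
top [ 54.          55.33333333  89.66666667 209.33333333 220.
 235.        ]
side [109.66666667 111.33333333 114.66666667 221.33333333 233.23333333
 241.66666667]
bar ['top'] (array([ 0.53461456, -0.26644019, -0.07273388]), np.float64(287.40757632612303))
bar ['side'] (array([ 0.53901533, -0.26393195, -0.06792538]), np.float64(372.2891582936414))
bar ['top', 'side'] (array([ 0.53588942, -0.26578057, -0.07011554]), np.float64(684.6832554443881))
jig ['top'] (array([0.58153421, 0.12152549, 1.28742969]), np.float64(159.92082978125))
jig ['side'] (array([0.5858292 , 0.12195958, 1.2878071 ]), np.float64(56.86370354794413))
jig ['top', 'side'] (array([0.58369912, 0.12198399, 1.28801922]), np.float64(286.92790287591447))
```

View pics/ov_top_j.png

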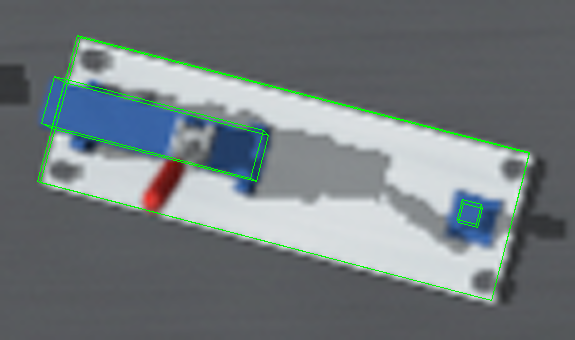

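View pics/ov_side_j.png

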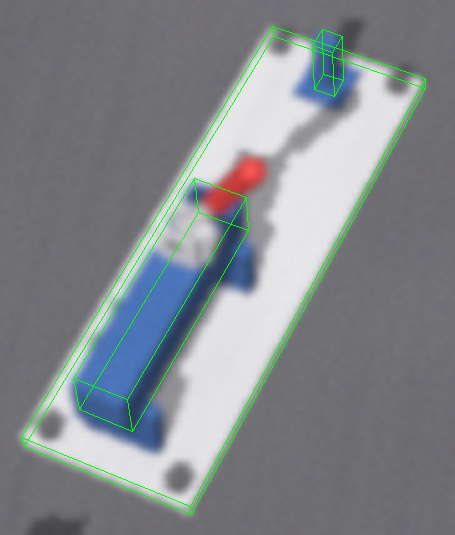

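View pics/ov_top_b.png

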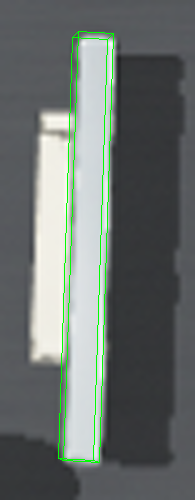

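View pics/ov_side_b.png

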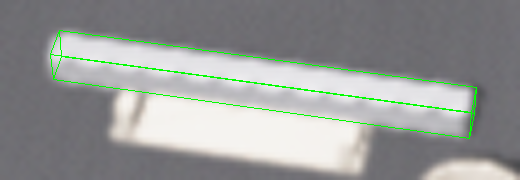

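```bash
cat > plan.py <<'E'
import numpy as np,sys
from scipy.spatial.transform import Rotation as Ro
from rig import manip
def Rd(phi): return Ro.from_quat([np.cos(phi/2),np.sin(phi/2),0,0])
def st():
    s=manip.get_state();q=s["ee_rot"]; return s,np.array(s["position"]),Ro.from_quat([q[1],q[2],q[3],q[0]])
def yaw(R): x=R.as_matrix()[:,0]; return np.arctan2(x[1],x[0])
def rows(wps,jaw,step=.038,rot=.115,n=None):
    "wps: list of (x,y,z,phi)"
    s,p,R=st(); out=[]
    for x,y,z,phi in wps:
        T=np.array([x,y,z]);G=Rd(phi)
        k=max(1,int(np.ceil(max(np.linalg.norm(T-p)/step,(R.inv()*G).magnitude()/rot))))
        p0=p;rv=(R.inv()*G).as_rotvec();R0=R
        for i in range(1,k+1):
            pn=p0+(T-p0)*i/k;Rn=R0*Ro.from_rotvec(rv*i/k)
            out.append([jaw,*(R.inv().apply(pn-p)).round(4),*(R.inv()*Rn).as_rotvec().round(3)])
            p,R=pn,Rn
    while len(out)%8: out.append([jaw]+[0]*6)
    print("yaw",yaw(st()[2]).round(4),"pos",st()[1].round(4))
    for c in range(0,len(out),8): print("["+", ".join(f"{v:g}" for r in out[c:c+8] for v in r)+"]")
E
python3 -c "
from plan import *
rows([(.537,-.2655,.14,-.07)],.085)"
```

```text
yaw 0.2318 pos [ 0.132  -0.5591  0.2305]
[0.085, 0.033, -0.0138, 0.0065, -0, 0, 0.022, 0.085, 0.0327, -0.0145, 0.0065, -0, 0, 0.022, 0.085, 0.0323, -0.0152, 0.0065, -0, 0, 0.022, 0.085, 0.032, -0.0159, 0.0065, -0, 0, 0.022, 0.085, 0.0317, -0.0165, 0.0065, -0, 0, 0.022, 0.085, 0.0313, -0.0172, 0.0065, -0, 0, 0.022, 0.085, 0.0309, -0.0179, 0.0065, -0, 0, 0.022, 0.085, 0.0305, -0.0186, 0.0065, -0, 0, 0.022]
[0.085, 0.0301, -0.0192, 0.0065, -0, 0, 0.022, 0.085, 0.0297, -0.0199, 0.0065, -0, 0, 0.022, 0.085, 0.0293, -0.0205, 0.0065, -0, 0, 0.022, 0.085, 0.0288, -0.0211, 0.0065, -0, 0, 0.022, 0.085, 0.0284, -0.0217, 0.0065, -0, 0, 0.022, 0.085, 0.0279, -0.0223, 0.0065, -0, 0, 0.022, 0.085, 0, 0, 0, 0, 0, 0, 0.085, 0, 0, 0, 0, 0, 0]
```

Call:
apply_moves --moves '[0.085, 0.033, -0.014, 0.0065, 0, 0, 0.022, 0.085, 0.033, -0.0145, 0.0065, 0, 0, 0.022, 0.085, 0.032, -0.015, 0.0065, 0, 0, 0.022, 0.085, 0.032, -0.016, 0.0065, 0, 0, 0.022, 0.085, 0.032, -0.0165, 0.0065, 0, 0, 0.022, 0.085, 0.031, -0.017, 0.0065, 0, 0, 0.022, 0.085, 0.031, -0.018, 0.0065, 0, 0, 0.022, 0.085, 0.0305, -0.0186, 0.0065, 0, 0, 0.022]'

```text
clock: 0.77
position: [0.3665, -0.3922, 0.1731]
ee_rot: [0.0, 1.0, 0.017, -0.002]
contact_force: [-0.4, -1.0, -0.1]
width: 0.0849
```

```bash
python3 -c "
from plan import *
rows([(.537,-.2655,.14,-.07)],.085)"
```

```text
yaw 0.0331 pos [ 0.3665 -0.3922  0.1731]
[0.085, 0.0291, -0.0202, 0.0054, 0, 0.001, 0.017, 0.085, 0.0288, -0.0207, 0.0054, 0, 0.001, 0.017, 0.085, 0.0284, -0.0211, 0.0054, 0, 0.001, 0.017, 0.085, 0.028, -0.0216, 0.0054, 0, 0.001, 0.017, 0.085, 0.0277, -0.0221, 0.0055, 0, 0.001, 0.017, 0.085, 0.0273, -0.0226, 0.0055, 0, 0.001, 0.017, 0.085, 0, 0, 0, 0, 0, 0, 0.085, 0, 0, 0, 0, 0, 0]
```

Call:
apply_moves --moves '[0.085, 0.029, -0.02, 0.0054, 0, 0.001, 0.017, 0.085, 0.029, -0.021, 0.0054, 0, 0.001, 0.017, 0.085, 0.0285, -0.021, 0.0054, 0, 0.001, 0.017, 0.085, 0.028, -0.022, 0.0054, 0, 0.001, 0.017, 0.085, 0.028, -0.022, 0.0055, 0, 0.001, 0.017, 0.085, 0.027, -0.0225, 0.0055, 0, 0.001, 0.017, 0.085, 0, 0, 0, 0, 0, 0, 0.085, 0, 0, 0, 0, 0, 0]'

```text
clock: 1.43
position: [0.5484, -0.2503, 0.1331]
ee_rot: [-0.003, 0.999, -0.033, -0.001]
contact_force: [-0.7, -0.7, 1.0]
width: 0.085
```

```bash
python3 -c "
from plan import *
rows([(.537,-.2655,.12,-.07),(.537,-.2655,.022,-.07)],.085)"
```

```text
yaw -0.0669 pos [ 0.5484 -0.2503  0.1331]
[0.085, -0.0103, 0.016, 0.013, -0.006, 0.003, 0.003, 0.085, -0, -0, 0.0327, 0, -0, -0, 0.085, -0, -0, 0.0327, 0, -0, -0, 0.085, -0, -0, 0.0327, 0, -0, 0, 0.085, 0, 0, 0, 0, 0, 0, 0.085, 0, 0, 0, 0, 0, 0, 0.085, 0, 0, 0, 0, 0, 0, 0.085, 0, 0, 0, 0, 0, 0]
```

Call:
apply_moves --moves '[0.085, -0.006, 0.008, 0, -0.003, 0.0015, 0.0015, 0.085, -0.0045, 0.008, 0, -0.003, 0.0015, 0.0015, 0.085, 0, 0, 0, 0, 0, 0, 0.085, 0, 0, 0.015, 0, 0, 0, 0.085, 0, 0, 0.015, 0, 0, 0, 0.085, 0, 0, 0, 0, 0, 0, 0.085, 0, 0, 0, 0, 0, 0, 0.085, 0, 0, 0, 0, 0, 0]'

```text
clock: 2.1
position: [0.529, -0.2742, 0.1042]
ee_rot: [0.002, 0.999, -0.04, -0.0]
contact_force: [-0.2, 0.4, 0.3]
width: 0.0851
```

```bash
python3 -c "
from plan import *
rows([(.537,-.2655,.022,-.07)],.085,step=.02)"
```

```text
yaw -0.0801 pos [ 0.529  -0.2742  0.1042]
[0.085, 0.0015, -0.0019, 0.0164, 0.001, 0, -0.002, 0.085, 0.0015, -0.0019, 0.0164, 0.001, 0, -0.002, 0.085, 0.0015, -0.0019, 0.0164, 0.001, 0, -0.002, 0.085, 0.0015, -0.0019, 0.0164, 0.001, 0, -0.002, 0.085, 0.0015, -0.0019, 0.0164, 0.001, 0, -0.002, 0.085, 0, 0, 0, 0, 0, 0, 0.085, 0, 0, 0, 0, 0, 0, 0.085, 0, 0, 0, 0, 0, 0]
```

Call:
apply_moves --moves '[0.085, 0.004, -0.005, 0, 0.001, 0, -0.005, 0.085, 0, 0, 0, 0, 0, 0, 0.085, 0.002, -0.002, 0, 0.001, 0, -0.003, 0.085, 0, 0, 0, 0, 0, 0, 0.085, 0, 0, 0.015, 0, 0, 0, 0.085, 0, 0, 0.015, 0, 0, 0, 0.085, 0, 0, 0, 0, 0, 0, 0.085, 0, 0, 0, 0, 0, 0]'

```text
clock: 2.77
position: [0.5395, -0.2692, 0.079]
ee_rot: [0.003, 0.999, -0.036, 0.004]
contact_force: [0.5, -0.2, -0.3]
width: 0.085
```

```bash
python3 -c "
from plan import *
rows([(.537,-.2655,.022,-.07)],.085,step=.02)"
```

```text
yaw -0.0711 pos [ 0.5395 -0.2692  0.079 ]
[0.085, -0.0011, -0.0013, 0.019, 0.002, -0.003, -0, 0.085, -0.001, -0.0012, 0.019, 0.002, -0.003, -0, 0.085, -0.001, -0.0012, 0.019, 0.002, -0.003, -0, 0.085, 0, 0, 0, 0, 0, 0, 0.085, 0, 0, 0, 0, 0, 0, 0.085, 0, 0, 0, 0, 0, 0, 0.085, 0, 0, 0, 0, 0, 0, 0.085, 0, 0, 0, 0, 0, 0]
```

Call:
apply_moves --moves '[0.085, -0.001, -0.002, 0.012, 0.002, -0.003, 0, 0.085, -0.001, -0.0015, 0.015, 0.002, -0.003, 0, 0.085, 0, 0, 0.012, 0, 0, 0, 0.085, 0, 0, 0.008, 0, 0, 0, 0.085, 0, 0, 0.004, 0, 0, 0, 0.085, 0, 0, 0, 0, 0, 0, 0.085, 0, 0, 0, 0, 0, 0, 0.085, 0, 0, 0, 0, 0, 0]'

```text
clock: 3.43
position: [0.5405, -0.266, 0.0276]
ee_rot: [0.002, 0.999, -0.035, 0.003]
contact_force: [0.3, -0.7, -0.1]
width: 0.0848
```

```bash
python3 -c "
from plan import *
rows([(.537,-.2655,.022,-.07)],.085,step=.02)"
```

```text
yaw -0.0699 pos [ 0.5405 -0.266   0.0276]
[0.085, -0.0035, -0.0003, 0.0056, 0.004, -0.007, 0, 0.085, 0, 0, 0, 0, 0, 0, 0.085, 0, 0, 0, 0, 0, 0, 0.085, 0, 0, 0, 0, 0, 0, 0.085, 0, 0, 0, 0, 0, 0, 0.085, 0, 0, 0, 0, 0, 0, 0.085, 0, 0, 0, 0, 0, 0, 0.085, 0, 0, 0, 0, 0, 0]
```

Call:
apply_moves --moves '[0.085, -0.002, 0, 0.004, 0.003, -0.005, 0, 0.085, 0, 0, 0.001, 0, 0, 0, 0.03, 0, 0, 0, 0, 0, 0, 0.02, 0, 0, 0, 0, 0, 0, 0.015, 0, 0, 0, 0, 0, 0, 0.015, 0, 0, 0, 0, 0, 0, 0.015, 0, 0, 0, 0, 0, 0, 0.015, 0, 0, 0, 0, 0, 0]' --newtons 50

```text
clock: 4.1
position: [0.5398, -0.2674, 0.0247]
ee_rot: [0.002, 0.999, -0.035, 0.003]
contact_force: [0.6, 0.6, -0.3]
width: 0.0246
```

Call:
apply_moves --moves '[0.015, 0, 0, 0, 0, 0, 0, 0.015, 0, 0, 0, 0, 0, 0, 0.015, 0, 0, 0, 0, 0, 0, 0.015, 0, 0, 0, 0, 0, 0, 0.015, 0, 0, 0, 0, 0, 0, 0.015, 0, 0, 0, 0, 0, 0, 0.015, 0, 0, 0, 0, 0, 0, 0.015, 0, 0, 0, 0, 0, 0]'

```text
clock: 4.77
position: [0.5398, -0.2674, 0.0247]
ee_rot: [0.002, 0.999, -0.035, 0.003]
contact_force: [0.1, 0.1, 0.1]
width: 0.0247
```

```bash
python3 -c "
from plan import *
print(manip.get_state()['contact_force'])
rows([(.540,-.266,.16,-.07)],.015,step=.03)"
```

```text
[0.0586473  0.08726728 0.10459504]
yaw -0.0698 pos [ 0.5398 -0.2674  0.0247]
[0.015, 0.0002, -0.0002, -0.0271, 0.001, -0.001, 0, 0.015, 0.0001, -0.0002, -0.0271, 0.001, -0.001, 0, 0.015, 0.0001, -0.0002, -0.0271, 0.001, -0.001, 0, 0.015, 0.0001, -0.0002, -0.0271, 0.001, -0.001, 0, 0.015, 0.0001, -0.0003, -0.0271, 0.001, -0.001, 0, 0.015, 0, 0, 0, 0, 0, 0, 0.015, 0, 0, 0, 0, 0, 0, 0.015, 0, 0, 0, 0, 0, 0]
```

Call:
apply_moves --moves '[0.015, 0, 0, -0.01, 0, 0, 0, 0.015, 0, 0, -0.02, 0, 0, 0, 0.015, 0, 0, -0.025, 0.001, -0.001, 0, 0.015, 0, 0, -0.025, 0.001, -0.001, 0, 0.015, 0, 0, -0.02, 0.001, -0.001, 0, 0.015, 0, 0, -0.01, 0, 0, 0, 0.015, 0, 0, -0.005, 0, 0, 0, 0.015, 0, 0, 0, 0, 0, 0]'

```text
clock: 5.43
position: [0.532, -0.2616, 0.1375]
ee_rot: [-0.006, 0.999, -0.035, -0.009]
contact_force: [0.6, -0.2, -6.1]
width: 0.0245
```

```bash
python3 -c "
from plan import *
print(manip.get_state()['contact_force'],manip.get_state()['moment'])
rows([(.5306,-.0605,.145,1.288)],.015,step=.03,rot=.1)"
```

```text
[ 0.58049861 -0.23824339 -6.09586054] [-0.0261331  -0.10016549 -0.02449436]
yaw -0.0699 pos [ 0.532  -0.2616  0.1375]
[0.015, -0.0011, -0.0143, -0.0003, -0.002, 0.001, -0.097, 0.015, 0.0003, -0.0144, -0.0004, -0.002, 0.001, -0.097, 0.015, 0.0017, -0.0143, -0.0004, -0.002, 0.001, -0.097, 0.015, 0.003, -0.014, -0.0004, -0.002, 0.001, -0.097, 0.015, 0.0044, -0.0137, -0.0004, -0.002, 0.001, -0.097, 0.015, 0.0057, -0.0132, -0.0004, -0.002, 0.001, -0.097, 0.015, 0.0069, -0.0126, -0.0005, -0.002, 0.001, -0.097, 0.015, 0.0081, -0.0118, -0.0005, -0.002, 0.001, -0.097]
[0.015, 0.0092, -0.011, -0.0005, -0.002, 0.001, -0.097, 0.015, 0.0103, -0.0101, -0.0005, -0.002, 0.001, -0.097, 0.015, 0.0112, -0.009, -0.0005, -0.002, 0.001, -0.097, 0.015, 0.012, -0.0079, -0.0005, -0.002, 0.001, -0.097, 0.015, 0.0127, -0.0067, -0.0005, -0.002, 0.001, -0.097, 0.015, 0.0133, -0.0054, -0.0005, -0.002, 0.001, -0.097, 0.015, 0, 0, 0, 0, 0, 0, 0.015, 0, 0, 0, 0, 0, 0]
```

Call:
apply_moves --moves '[0.015, -0.001, -0.014, 0, -0.002, 0.001, -0.097, 0.015, 0, -0.014, 0, -0.002, 0.001, -0.097, 0.015, 0.002, -0.014, 0, -0.002, 0.001, -0.097, 0.015, 0.003, -0.014, 0, -0.002, 0.001, -0.097, 0.015, 0.004, -0.014, 0, -0.002, 0.001, -0.097, 0.015, 0.006, -0.013, 0, -0.002, 0.001, -0.097, 0.015, 0.007, -0.0125, 0, -0.002, 0.001, -0.097, 0.015, 0.008, -0.012, 0, -0.002, 0.001, -0.097]'

```text
clock: 6.1
position: [0.5221, -0.1429, 0.1278]
ee_rot: [-0.008, 0.933, 0.36, -0.009]
contact_force: [0.3, -0.7, -6.6]
width: 0.0244
```

```bash
python3 -c "
from plan import *
rows([(.5306,-.0605,.145,1.288)],.015,step=.03,rot=.1)"
```

```text
yaw 0.7372 pos [ 0.5221 -0.1429  0.1278]
[0.015, 0.0102, -0.0093, -0.0028, -0.004, 0.001, -0.092, 0.015, 0.0111, -0.0083, -0.0028, -0.004, 0.001, -0.092, 0.015, 0.0118, -0.0072, -0.0028, -0.004, 0.001, -0.092, 0.015, 0.0124, -0.0061, -0.0029, -0.004, 0.001, -0.092, 0.015, 0.0129, -0.0049, -0.0029, -0.004, 0.001, -0.092, 0.015, 0.0133, -0.0037, -0.0029, -0.004, 0.001, -0.092, 0.015, 0, 0, 0, 0, 0, 0, 0.015, 0, 0, 0, 0, 0, 0]
```

Call:
apply_moves --moves '[0.015, 0.01, -0.009, -0.003, -0.004, 0.001, -0.092, 0.015, 0.011, -0.008, -0.003, -0.004, 0.001, -0.092, 0.015, 0.0115, -0.007, -0.003, -0.004, 0.001, -0.092, 0.015, 0.012, -0.006, -0.003, -0.004, 0.001, -0.092, 0.015, 0.011, -0.005, -0.003, -0.004, 0.001, -0.07, 0.015, 0.009, -0.0035, -0.003, -0.004, 0.001, -0.04, 0.015, 0, 0, 0, 0, 0, 0, 0.015, 0, 0, 0, 0, 0, 0]'

```text
clock: 6.77
position: [0.5166, -0.0569, 0.135]
ee_rot: [-0.012, 0.812, 0.583, -0.007]
contact_force: [0.3, -0.3, -6.0]
width: 0.0239
```

```bash
python3 -c "
from plan import *
rows([(.5306,-.0605,.10,1.288)],.015,step=.02,rot=.1)"
```

```text
yaw 1.2449 pos [ 0.5166 -0.0569  0.135 ]
[0.015, 0.0005, 0.0077, 0.0173, -0.014, -0.001, -0.022, 0.015, 0.0004, 0.0075, 0.0174, -0.014, -0.001, -0.022, 0.015, 0, 0, 0, 0, 0, 0, 0.015, 0, 0, 0, 0, 0, 0, 0.015, 0, 0, 0, 0, 0, 0, 0.015, 0, 0, 0, 0, 0, 0, 0.015, 0, 0, 0, 0, 0, 0, 0.015, 0, 0, 0, 0, 0, 0]
```

Call:
apply_moves --moves '[0.015, 0, 0.005, 0.015, -0.01, 0, -0.015, 0.015, 0, 0.005, 0.02, -0.01, 0, -0.01, 0.015, 0, 0, 0.015, 0, 0, 0, 0.015, 0, 0, 0, 0, 0, 0, 0.015, 0, 0, 0, 0, 0, 0, 0.015, 0, 0, 0, 0, 0, 0, 0.015, 0, 0, 0, 0, 0, 0, 0.015, 0, 0, 0, 0, 0, 0]'

```text
clock: 7.43
position: [0.5242, -0.0637, 0.0814]
ee_rot: [-0.005, 0.807, 0.59, -0.004]
contact_force: [0.3, -0.2, -7.0]
width: 0.0241
```

```bash
python3 -c "
from plan import *
rows([(.5306,-.0605,.06,1.288)],.015,step=.01,rot=.1)"
```

```text
yaw 1.2628 pos [ 0.5242 -0.0637  0.0814]
[0.015, 0.0017, 0.0018, 0.0071, -0.004, 0, -0.008, 0.015, 0.0017, 0.0018, 0.0071, -0.004, 0, -0.008, 0.015, 0.0016, 0.0018, 0.0071, -0.004, 0, -0.008, 0.015, 0, 0, 0, 0, 0, 0, 0.015, 0, 0, 0, 0, 0, 0, 0.015, 0, 0, 0, 0, 0, 0, 0.015, 0, 0, 0, 0, 0, 0, 0.015, 0, 0, 0, 0, 0, 0]
```

Call:
apply_moves --moves '[0.015, 0, 0.002, 0.007, -0.005, 0, -0.008, 0.015, 0, 0.002, 0.007, -0.004, 0, -0.008, 0.015, 0, 0.002, 0.003, -0.004, 0, -0.008, 0.015, 0, 0, 0, 0, 0, 0, 0.015, 0, 0, 0, 0, 0, 0, 0.015, 0, 0, 0, 0, 0, 0, 0.015, 0, 0, 0, 0, 0, 0, 0.015, 0, 0, 0, 0, 0, 0]'

```text
clock: 8.1
position: [0.532, -0.066, 0.0647]
ee_rot: [0.003, 0.799, 0.601, 0.002]
contact_force: [-0.6, -0.5, -6.9]
width: 0.0242
```

```bash
cat > look.py <<'E'
import sys,pickle,cv2
from rig import imaging
tag=sys.argv[1]; d={}
for n in("top","side"):
    d[n]=imaging.get_image(n)
pickle.dump(d,open(f"d{tag}.pkl","wb"))
w={"top":(165,265,150,222),"side":(180,300,170,302)}
if len(sys.argv)>2: pass
for n in d:
    u0,u1,v0,v1=w[n]
    cv2.imwrite(f"pics/{n}{tag}.png",cv2.resize(d[n]["image"][v0:v1,u0:u1,::-1],None,fx=4.5,fy=4.5,interpolation=cv2.INTER_CUBIC))
E
python3 look.py 1; python3 -c "
from plan import *
s,p,R=st(); print(p,yaw(R),(R.inv()*Rd(yaw(R))).as_rotvec(),s['contact_force'],s['width'])"
```

```text
[ 0.53208085 -0.06607835  0.06474965] 1.2892298029502371 [7.01077061e-03 6.81748054e-05 2.38979940e-07] [ 0.33641789  0.49183567 -6.55875592] 0.024309672972354666
```

View pics/top1.png

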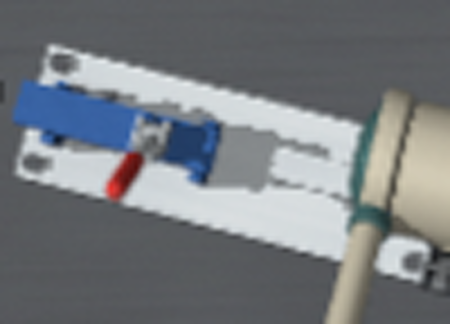

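View pics/side1.png

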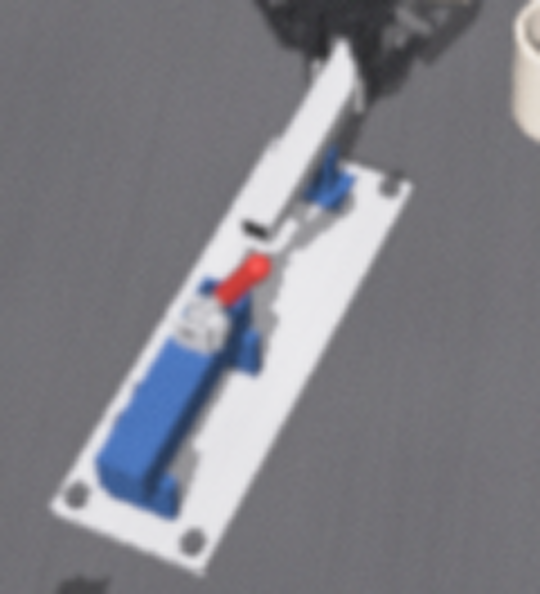

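```bash
cat > ov.py <<'E'
from fit import *
import sys
from plan import *
tag=sys.argv[1]
d=pickle.load(open(f"d{tag}.pkl","rb"))
s,p,R=st(); ph=yaw(R); off=float(sys.argv[2]) if len(sys.argv)>2 else -.003
c=p+R.apply([off,0,-.0178])
E=[(0,1),(0,2),(0,4),(1,3),(1,5),(2,3),(2,6),(3,7),(4,5),(4,6),(5,7),(6,7)]
jp={"top":[.5815,.1215,1.2876],"side":[.5858,.1220,1.2878]}
M=R.as_matrix()@np.diag([1,-1,-1])
bw=box(-.15,.15,-.0125,.0125,-.0125,.0125)@M.T+c
for n,w in(("top",(195,275,160,220)),("side",(215,290,170,250))):
    u0,u1,v0,v1=w;S_=7
    o=cv2.resize(d[n]["image"][v0:v1,u0:u1,::-1],None,fx=S_,fy=S_,interpolation=cv2.INTER_CUBIC)
    for q,col in[(bw,(0,255,0))]+[(place(b,jp[n]),(0,0,255)) for b in TUBE]:
        q=(proj(d[n],q)-[u0-.5,v0-.5])*S_
        for i,j in E: cv2.line(o,tuple(int(t) for t in q[i]),tuple(int(t) for t in q[j]),col,1)
    cv2.imwrite(f"pics/ov{tag}_{n}.png",o)
E
python3 ov.py 1
```

```text
(no output)
```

View pics/ov1_top.png

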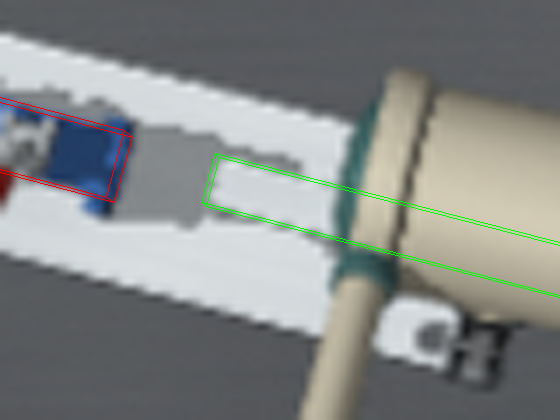

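View pics/ov1_side.png

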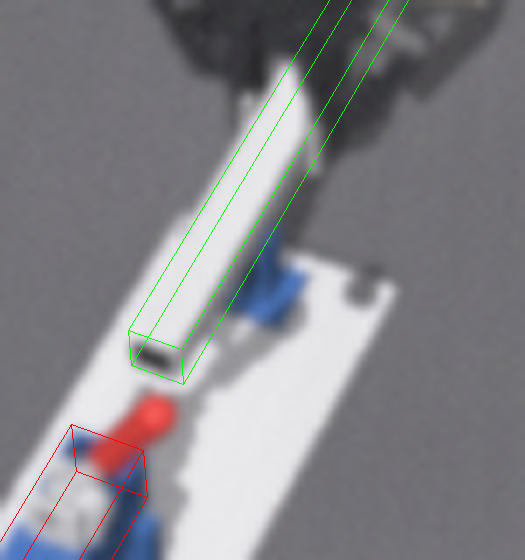

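```bash
python3 - <<'E'
import pickle,cv2
d=pickle.load(open("d1.pkl","rb"))
for n,(u0,u1,v0,v1) in(("side",(225,270,175,230)),("top",(205,250,170,205))):
    cv2.imwrite(f"pics/z1{n}.png",cv2.resize(d[n]["image"][v0:v1,u0:u1,::-1],None,fx=10,fy=10,interpolation=cv2.INTER_NEAREST))
E
```

```text
(no output)
```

View pics/z1side.png

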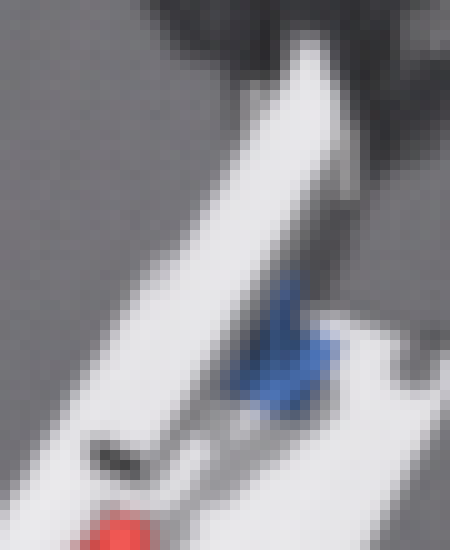

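View pics/z1top.png

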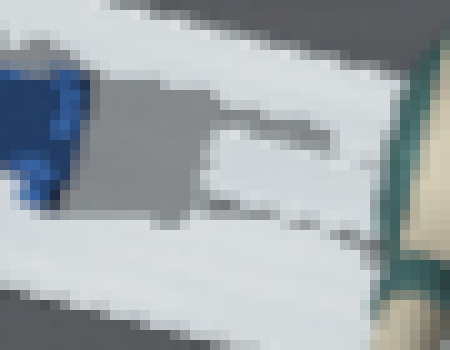

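Call:
apply_moves --moves '[0.015, 0, -0.002, 0.004, 0.004, 0, 0, 0.015, 0, -0.0015, 0.003, 0.003, 0, 0, 0.015, 0, 0, 0.003, 0, 0, 0, 0.015, 0, 0, 0, 0, 0, 0, 0.015, 0, 0, 0, 0, 0, 0, 0.015, 0, 0, 0, 0, 0, 0, 0.015, 0, 0, 0, 0, 0, 0, 0.015, 0, 0, 0, 0, 0, 0]'

```text
clock: 8.87
position: [0.5283, -0.065, 0.0536]
ee_rot: [-0.0, 0.799, 0.601, -0.0]
contact_force: [0.5, 0.0, -6.7]
width: 0.0242
```

```bash
cat > loc.py <<'E'
from plan import *
m=np.array([.5825,.121]);a=1.2876
def loc():
    s,p,R=st(); u=np.array([np.cos(a),np.sin(a)]);l=np.array([-u[1],u[0]]);d=p[:2]-m
    f=s["contact_force"]
    print("along %.4f lat %.4f z %.4f yawerr %.4f"%(d@u,d@l,p[2],yaw(R)-a),"tilt",(R.inv()*Rd(yaw(R))).as_rotvec().round(4),
     "F along %.1f lat %.1f z %.1f"%(f[:2]@u,f[:2]@l,f[2]),"M",s["moment"].round(2),"w %.4f"%s["width"],"t %.1f"%s["clock"])
loc()
E
python3 loc.py
```

```text
along -0.1937 lat 0.0000 z 0.0536 yawerr 0.0016 tilt [-0.0008  0.0001 -0.    ] F along 0.2 lat -0.5 z -6.7 M [ 0.02 -0.01  0.01] w 0.0242 t 8.9
```

Call:
apply_moves --moves '[0.015, 0.005, 0, 0.001, 0, 0, 0.001, 0.015, 0.005, 0, 0.001, 0, 0, 0, 0.015, 0.006, 0, 0, 0, 0, 0, 0.015, 0.006, 0, 0, 0, 0, 0, 0.015, 0.005, 0, 0, 0, 0, 0, 0.015, 0.003, 0, 0, 0, 0, 0, 0.015, 0, 0, 0, 0, 0, 0, 0.015, 0, 0, 0, 0, 0, 0]'

```text
clock: 9.53
position: [0.5383, -0.032, 0.0518]
ee_rot: [-0.0, 0.799, 0.601, 0.0]
contact_force: [0.5, -0.2, -7.4]
width: 0.0242
```

```bash
python3 loc.py; python3 look.py 2; python3 ov.py 2
```

```text
along -0.1593 lat -0.0003 z 0.0518 yawerr 0.0015 tilt [ 0.0004 -0.0007 -0.    ] F along -0.1 lat -0.5 z -7.4 M [ 0.03  0.03 -0.02] w 0.0242 t 9.5
```

View pics/ov2_top.png

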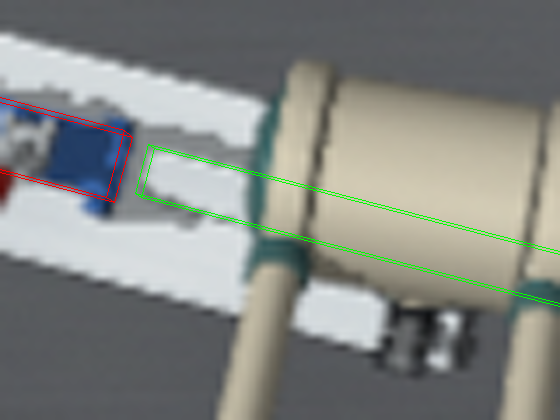

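View pics/ov2_side.png

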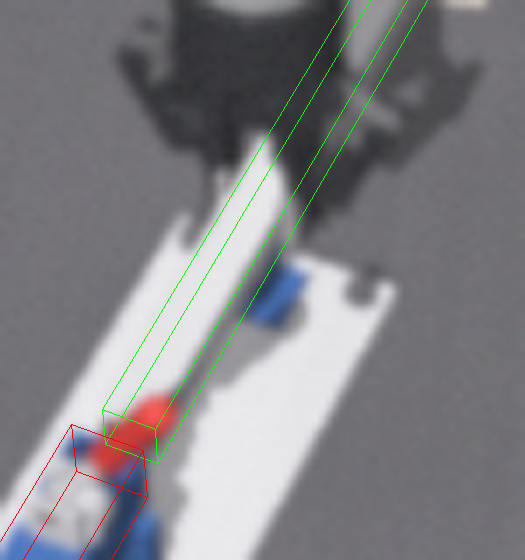

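Call:
apply_moves --moves '[0.015, 0.003, 0, 0, 0, 0, 0, 0.015, 0.003, 0, 0, 0, 0, 0, 0.015, 0.003, 0, 0, 0, 0, 0, 0.015, 0.003, 0, 0, 0, 0, 0, 0.015, 0.002, 0, 0, 0, 0, 0, 0.015, 0.002, 0, 0, 0, 0, 0, 0.015, 0.002, 0, 0, 0, 0, 0, 0.015, 0, 0, 0, 0, 0, 0]'

```text
clock: 10.3
position: [0.5437, -0.014, 0.0518]
ee_rot: [-0.0, 0.8, 0.6, 0.0]
contact_force: [0.3, 0.1, -7.2]
width: 0.0243
```

```bash
python3 loc.py
```

```text
along -0.1405 lat -0.0005 z 0.0518 yawerr -0.0006 tilt [ 0.0004 -0.0006 -0.    ] F along 0.2 lat -0.2 z -7.2 M [ 0.11  0.   -0.03] w 0.0243 t 10.3
```

Call:
apply_moves --moves '[0.015, 0.003, 0, 0, 0, 0, 0, 0.015, 0.003, 0, 0, 0, 0, 0, 0.015, 0.003, 0, 0, 0, 0, 0, 0.015, 0.003, 0, 0, 0, 0, 0, 0.015, 0.003, 0, 0, 0, 0, 0, 0.015, 0.003, 0, 0, 0, 0, 0, 0.015, 0.002, 0, 0, 0, 0, 0, 0.015, 0, 0, 0, 0, 0, 0]'

```text
clock: 10.97
position: [0.5499, 0.0074, 0.0518]
ee_rot: [-0.0, 0.8, 0.6, 0.0]
contact_force: [-0.6, -0.9, -5.9]
width: 0.024
```

```bash
python3 loc.py;python3 look.py 3; python3 ov.py 3
```

```text
along -0.1182 lat -0.0004 z 0.0518 yawerr -0.0004 tilt [ 0.0004 -0.0006 -0.    ] F along -1.1 lat 0.3 z -5.9 M [ 0.01  0.01 -0.03] w 0.0240 t 11.0
```

View pics/ov3_side.png

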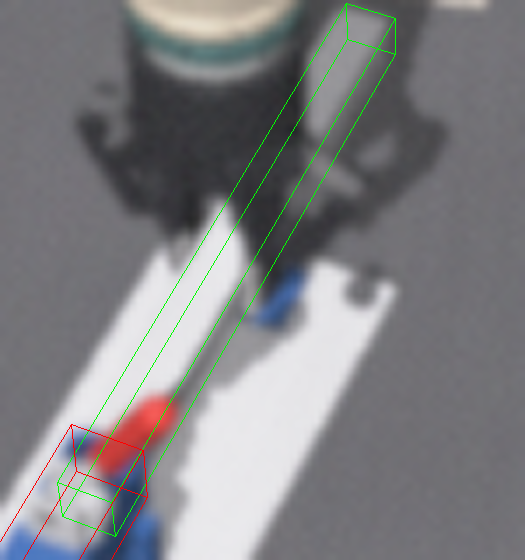

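View pics/ov3_top.png

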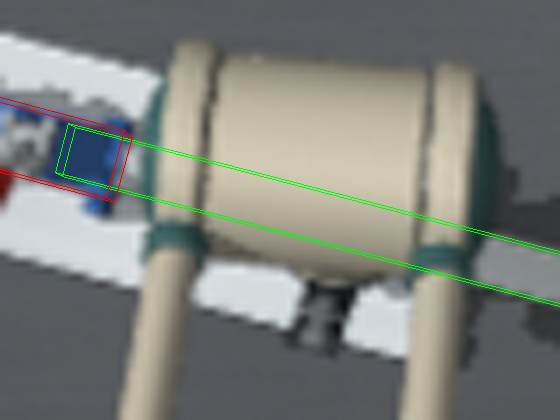

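Call:
apply_moves --moves '[0.015, 0.002, 0, 0.0007, 0, 0, 0, 0.015, 0.003, 0, 0.0005, 0, 0, 0, 0.015, 0.003, 0, 0, 0, 0, 0, 0.015, 0.003, 0, 0, 0, 0, 0, 0.015, 0.003, 0, 0, 0, 0, 0, 0.015, 0.003, 0, 0, 0, 0, 0, 0.015, 0.002, 0, 0, 0, 0, 0, 0.015, 0, 0, 0, 0, 0, 0]' --newtons 30

```text
clock: 11.73
position: [0.5556, 0.0269, 0.0504]
ee_rot: [-0.0, 0.8, 0.6, 0.0]
contact_force: [0.3, -0.6, -6.9]
width: 0.0243
```

```bash
python3 loc.py
```

```text
along -0.0978 lat -0.0005 z 0.0504 yawerr -0.0012 tilt [ 0.0002 -0.0004 -0.    ] F along -0.5 lat -0.5 z -6.9 M [ 0.05 -0.05  0.06] w 0.0243 t 11.7
```

Call:
apply_moves --moves '[0.015, 0.002, 0, 0, 0, 0, 0, 0.015, 0.002, 0, 0, 0, 0, 0, 0.015, 0.0015, 0, 0, 0, 0, 0, 0.015, 0, 0, 0, 0, 0, 0, 0.015, 0, 0, 0, 0, 0, 0, 0.015, 0, 0, 0, 0, 0, 0, 0.015, 0, 0, 0, 0, 0, 0, 0.015, 0, 0, 0, 0, 0, 0]' --newtons 20

```text
clock: 12.4
position: [0.5572, 0.0328, 0.0504]
ee_rot: [-0.0, 0.8, 0.6, 0.0]
contact_force: [-1.0, 0.4, -6.9]
width: 0.024
```

```bash
python3 loc.py
```

```text
along -0.0917 lat -0.0004 z 0.0504 yawerr -0.0009 tilt [ 0.0001 -0.0001 -0.    ] F along 0.1 lat 1.0 z -6.9 M [ 0.06 -0.01  0.  ] w 0.0240 t 12.4
```

Call:
apply_moves --moves '[0.015, 0.0005, 0, 0, 0, 0, 0, 0.015, 0, 0, 0, 0, 0, 0, 0.015, 0.0005, 0, 0, 0, 0, 0, 0.015, 0, 0, 0, 0, 0, 0, 0.015, 0.0005, 0, 0, 0, 0, 0, 0.015, 0, 0, 0, 0, 0, 0, 0.015, 0.0005, 0, 0, 0, 0, 0, 0.015, 0, 0, 0, 0, 0, 0]'

```text
clock: 13.07
position: [0.5578, 0.0346, 0.0504]
ee_rot: [0.0, 0.8, 0.6, 0.0]
contact_force: [-0.1, -1.6, -6.3]
width: 0.0243
```

```bash
python3 loc.py
```

```text
along -0.0899 lat -0.0004 z 0.0504 yawerr -0.0013 tilt [ 0.0001 -0.     -0.    ] F along -1.6 lat -0.4 z -6.3 M [ 0.06  0.01 -0.03] w 0.0243 t 13.1
```

Call:
apply_moves --moves '[0.015, 0.0005, 0, 0, 0, 0, 0, 0.015, 0, 0, 0, 0, 0, 0, 0.015, 0.0005, 0, 0, 0, 0, 0, 0.015, 0, 0, 0, 0, 0, 0, 0.015, 0.0005, 0, 0, 0, 0, 0, 0.015, 0, 0, 0, 0, 0, 0, 0.015, 0.0005, 0, 0, 0, 0, 0, 0.015, 0, 0, 0, 0, 0, 0]'

```text
clock: 13.73
position: [0.5584, 0.0367, 0.0504]
ee_rot: [0.0, 0.8, 0.6, 0.0]
contact_force: [0.6, 0.1, -5.7]
width: 0.024
```

```bash
python3 loc.py
```

```text
along -0.0876 lat -0.0004 z 0.0504 yawerr -0.0013 tilt [0.0001 0.     0.    ] F along 0.2 lat -0.6 z -5.7 M [ 0.11  0.04 -0.01] w 0.0240 t 13.7
```

Call:
apply_moves --moves '[0.015, 0.0005, 0, 0, 0, 0, 0, 0.015, 0, 0, 0, 0, 0, 0, 0.015, 0.0005, 0, 0, 0, 0, 0, 0.015, 0, 0, 0, 0, 0, 0, 0.015, 0.0005, 0, 0, 0, 0, 0, 0.015, 0, 0, 0, 0, 0, 0, 0.015, 0.0005, 0, 0, 0, 0, 0, 0.015, 0, 0, 0, 0, 0, 0]'

```text
clock: 14.4
position: [0.5591, 0.0389, 0.0504]
ee_rot: [0.0, 0.8, 0.6, 0.0]
contact_force: [-0.8, -0.2, -6.6]
width: 0.0242
```

```bash
python3 loc.py
```

```text
along -0.0854 lat -0.0004 z 0.0504 yawerr -0.0013 tilt [ 0.0001 -0.     -0.    ] F along -0.4 lat 0.7 z -6.6 M [ 0.06 -0.05  0.01] w 0.0242 t 14.4
```

Call:
apply_moves --moves '[0.015, 0.0005, 0, 0, 0, 0, 0, 0.015, 0, 0, 0, 0, 0, 0, 0.015, 0.0005, 0, 0, 0, 0, 0, 0.015, 0, 0, 0, 0, 0, 0, 0.015, 0.0005, 0, 0, 0, 0, 0, 0.015, 0, 0, 0, 0, 0, 0, 0.015, 0.0005, 0, 0, 0, 0, 0, 0.015, 0, 0, 0, 0, 0, 0]'

```text
clock: 15.07
position: [0.5597, 0.041, 0.0504]
ee_rot: [0.0, 0.8, 0.6, 0.0]
contact_force: [0.9, -0.1, -6.8]
width: 0.0246
```

Call:
apply_moves --moves '[0.015, 0.0005, 0, 0, 0, 0, 0, 0.015, 0, 0, 0, 0, 0, 0, 0.015, 0.0005, 0, 0, 0, 0, 0, 0.015, 0, 0, 0, 0, 0, 0, 0.015, 0.0005, 0, 0, 0, 0, 0, 0.015, 0, 0, 0, 0, 0, 0, 0.015, 0.0005, 0, 0, 0, 0, 0, 0.015, 0, 0, 0, 0, 0, 0]'

```text
clock: 15.73
position: [0.5603, 0.0431, 0.0504]
ee_rot: [0.0, 0.8, 0.6, 0.0]
contact_force: [0.7, -0.1, -6.9]
width: 0.0244
```

Call:
apply_moves --moves '[0.015, 0.0005, 0, 0, 0, 0, 0, 0.015, 0, 0, 0, 0, 0, 0, 0.015, 0.0005, 0, 0, 0, 0, 0, 0.015, 0, 0, 0, 0, 0, 0, 0.015, 0.0005, 0, 0, 0, 0, 0, 0.015, 0, 0, 0, 0, 0, 0, 0.015, 0.0005, 0, 0, 0, 0, 0, 0.015, 0, 0, 0, 0, 0, 0]'

```text
clock: 16.4
position: [0.5609, 0.0452, 0.0504]
ee_rot: [0.0, 0.8, 0.6, -0.0]
contact_force: [0.3, 0.4, -6.4]
width: 0.0241
```

Call:
apply_moves --moves '[0.015, 0.0005, 0, 0, 0, 0, 0, 0.015, 0, 0, 0, 0, 0, 0, 0.015, 0.0005, 0, 0, 0, 0, 0, 0.015, 0, 0, 0, 0, 0, 0, 0.015, 0.0005, 0, 0, 0, 0, 0, 0.015, 0, 0, 0, 0, 0, 0, 0.015, 0.0005, 0, 0, 0, 0, 0, 0.015, 0, 0, 0, 0, 0, 0]'

```text
clock: 17.07
position: [0.561, 0.0452, 0.0507]
ee_rot: [0.001, 0.8, 0.6, -0.001]
contact_force: [-0.4, -1.2, -5.0]
width: 0.0243
```

```bash
python3 loc.py
```

```text
along -0.0787 lat -0.0006 z 0.0507 yawerr -0.0003 tilt [0.0001 0.0036 0.    ] F along -1.3 lat 0.1 z -5.0 M [-0.01 -0.03  0.03] w 0.0243 t 17.1
```

Call:
apply_moves --moves '[0.015, 0.0005, 0, 0, 0, 0, 0, 0.015, 0.0005, 0, 0, 0, 0, 0, 0.015, 0.0005, 0, 0, 0, 0, 0, 0.015, 0.0005, 0, 0, 0, 0, 0, 0.015, 0.0005, 0, 0, 0, 0, 0, 0.015, 0.0005, 0, 0, 0, 0, 0, 0.015, 0.0005, 0, 0, 0, 0, 0, 0.015, 0.0005, 0, 0, 0, 0, 0]'

```text
clock: 17.73
position: [0.5612, 0.0451, 0.0513]
ee_rot: [0.003, 0.799, 0.601, -0.004]
contact_force: [-2.5, -5.5, -5.0]
width: 0.0245
```

```bash
python3 loc.py
```

```text
along -0.0789 lat -0.0008 z 0.0513 yawerr 0.0015 tilt [0.    0.011 0.   ] F along -5.9 lat 0.8 z -5.0 M [-0.4   0.1   0.01] w 0.0245 t 17.7
```

Call:
apply_moves --moves '[0.015, 0, 0, 0.0007, 0, 0.004, 0, 0.015, 0, 0, 0.0005, 0, 0.004, 0, 0.015, 0, 0, 0.0003, 0, 0.003, 0, 0.015, 0.0005, 0, 0, 0, 0, 0, 0.015, 0.0005, 0, 0, 0, 0, 0, 0.015, 0.0005, 0, 0, 0, 0, 0, 0.015, 0.0005, 0, 0, 0, 0, 0, 0.015, 0, 0, 0, 0, 0, 0]'

```text
clock: 18.4
position: [0.5614, 0.0452, 0.05]
ee_rot: [0.001, 0.799, 0.601, -0.001]
contact_force: [-0.9, -2.2, -4.5]
width: 0.0241
```

```bash
python3 loc.py
```

```text
along -0.0787 lat -0.0009 z 0.0500 yawerr 0.0018 tilt [0.0001 0.0019 0.    ] F along -2.3 lat 0.2 z -4.5 M [-0.05  0.09  0.13] w 0.0241 t 18.4
```

Call:
apply_moves --moves '[0.015, 0.0003, 0, 0.0005, 0, 0.001, 0, 0.015, 0.0003, 0, 0.0003, 0, 0, 0, 0.015, 0.0003, 0, 0, 0, 0, 0, 0.015, 0, 0, 0, 0, 0, 0, 0.027, 0, 0, 0, 0, 0, 0, 0.03, 0, 0, 0, 0, 0, 0, 0.035, 0, 0, 0, 0, 0, 0, 0.04, 0, 0, 0, 0, 0, 0]'

```text
clock: 19.07
position: [0.5656, 0.0478, 0.0528]
ee_rot: [0.002, 0.8, 0.601, 0.004]
contact_force: [0.2, -0.1, -0.6]
width: 0.0404
```

```bash
python3 loc.py
```

```text
along -0.0750 lat -0.0043 z 0.0528 yawerr 0.0008 tilt [ 0.0083 -0.0046 -0.    ] F along -0.0 lat -0.2 z -0.6 M [0.02 0.01 0.02] w 0.0404 t 19.1
```

Call:
apply_moves --moves '[0.06, 0, 0, 0, 0, 0, 0, 0.06, 0, -0.002, -0.005, 0, 0, 0, 0.06, -0.002, -0.002, -0.015, 0, 0, 0, 0.06, -0.002, 0, -0.025, 0, 0, 0, 0.06, 0, 0, -0.03, 0, 0, 0, 0.06, 0, 0, -0.035, 0, 0, 0, 0.06, 0, 0, -0.035, 0, 0, 0, 0.06, 0, 0, -0.02, 0, 0, 0]'

```text
clock: 19.73
position: [0.555, 0.0465, 0.2213]
ee_rot: [-0.003, 0.799, 0.601, 0.001]
contact_force: [0.9, 0.2, 0.5]
width: 0.0597
```

```bash
python3 loc.py; python3 -c "
from plan import *
rows([(.50,-.15,.26,1.288)],.06)"
```

```text
along -0.0792 lat 0.0056 z 0.2213 yawerr 0.0013 tilt [-0.0033 -0.0043  0.    ] F along 0.4 lat -0.8 z 0.5 M [-0.02 -0.   -0.03] w 0.0597 t 19.7
yaw 1.2889 pos [0.555  0.0465 0.2213]
[0.06, -0.034, 0.0003, -0.0066, -0.001, -0.001, 0, 0.06, -0.034, 0.0003, -0.0066, -0.001, -0.001, 0, 0.06, -0.034, 0.0003, -0.0065, -0.001, -0.001, 0, 0.06, -0.034, 0.0003, -0.0065, -0.001, -0.001, 0, 0.06, -0.034, 0.0003, -0.0065, -0.001, -0.001, 0, 0.06, -0.034, 0.0003, -0.0065, -0.001, -0.001, 0, 0.06, 0, 0, 0, 0, 0, 0, 0.06, 0, 0, 0, 0, 0, 0]
```

Call:
apply_moves --moves '[0.0, -0.034, 0, -0.0066, 0, 0, 0, 0.0, -0.034, 0, -0.0066, 0, 0, 0, 0.0, -0.034, 0, -0.0065, 0, 0, 0, 0.0, -0.034, 0, -0.0065, 0, 0, 0, 0.0, -0.034, 0, -0.0065, 0, 0, 0, 0.0, -0.034, 0, -0.0065, 0, 0, 0, 0.0, -0.025, 0, 0, 0, 0, 0, 0.0, 0, 0, 0, 0, 0, 0]'

```text
clock: 20.4
position: [0.4932, -0.1794, 0.2734]
ee_rot: [0.006, 0.797, 0.604, 0.009]
contact_force: [-0.5, 0.0, -0.3]
width: -0.0001
```

```bash
python3 loc.py; python3 look.py 4
```

```text
along -0.3134 lat 0.0018 z 0.2734 yawerr 0.0103 tilt [ 0.0208 -0.0072 -0.0001] F along -0.1 lat 0.5 z -0.3 M [0.02 0.08 0.03] w -0.0001 t 20.4
```

View pics/top4.png

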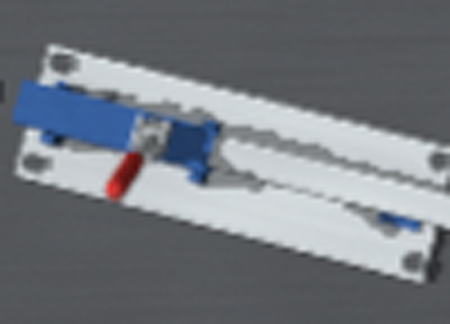

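View pics/side4.png

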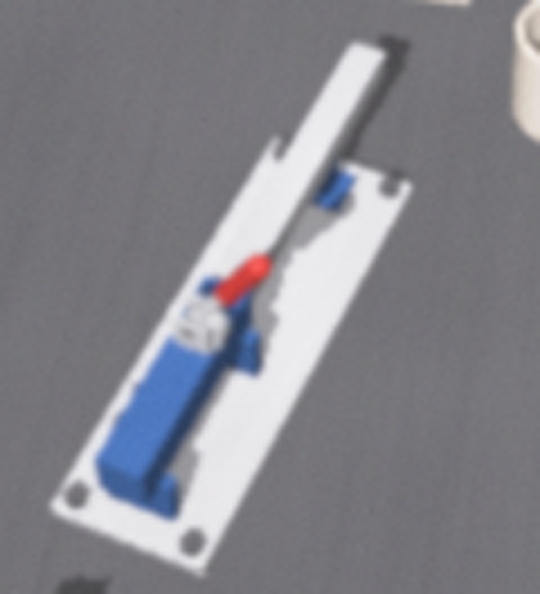

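```bash
python3 - <<'E'
import pickle,cv2
from fit import *
d=pickle.load(open("d4.pkl","rb"))
# predicted ideal bar: stop depth s
s=.0685
for n,jp,(u0,u1,v0,v1) in(("top",[.5815,.1215,1.2876],(205,290,170,215)),("side",[.5858,.1220,1.2878],(225,275,170,235))):
    S_=9
    o=cv2.resize(d[n]["image"][v0:v1,u0:u1,::-1],None,fx=S_,fy=S_,interpolation=cv2.INTER_CUBIC)
    for b,col in((box(s-.3,s,-.0125,.0125,.055,.08),(0,255,0)),(TUBE[0],(0,0,255)),(JIG[2],(255,0,255))):
        q=(proj(d[n],place(b,jp))-[u0-.5,v0-.5])*S_
        for i,j in [(0,1),(0,2),(0,4),(1,3),(1,5),(2,3),(2,6),(3,7),(4,5),(4,6),(5,7),(6,7)]: cv2.line(o,tuple(int(t) for t in q[i]),tuple(int(t) for t in q[j]),col,1)
    cv2.imwrite(f"pics/b4_{n}.png",o)
E
```

```text
(no output)
```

View pics/b4_top.png

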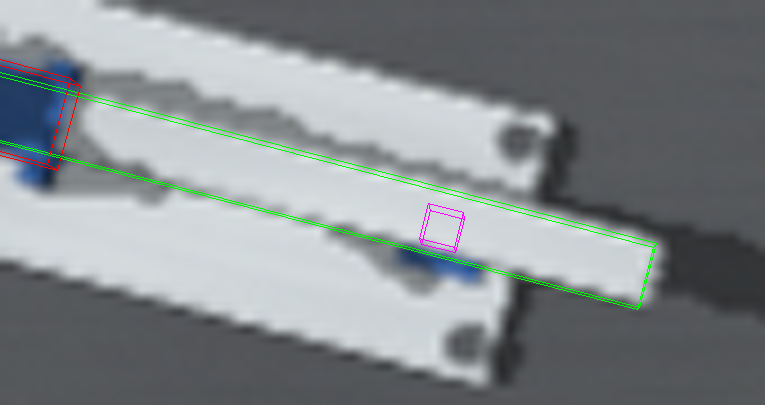

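View pics/b4_side.png

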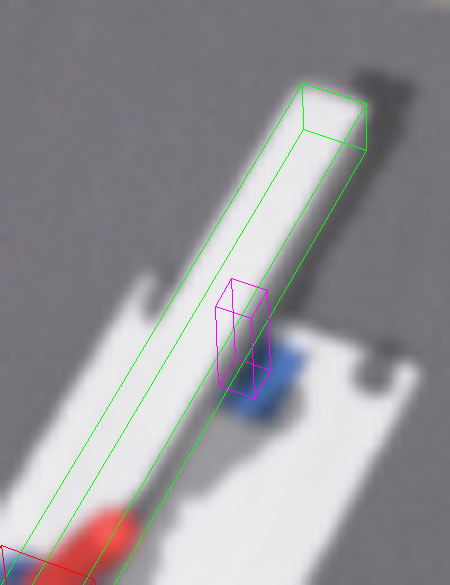

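```bash
cat > to.py <<'E'
from loc import *
import sys
u=np.array([np.cos(a),np.sin(a)]);l=np.array([-u[1],u[0]])
def to(al,la,z): return (*(m+al*u+la*l),z,a)
E
python3 -c "
from to import *
print(to(-.266,0,.06))
rows([to(-.268,0,.2),to(-.268,0,.062)],0,step=.03)"
```

```text
along -0.3098 lat 0.0020 z 0.2732 yawerr 0.0122 tilt [ 0.0207 -0.0107 -0.0001] F along -0.7 lat -0.3 z -0.5 M [-0.05  0.02 -0.03] w 0.0001 t 20.5
(np.float64(0.5081726630154857), np.float64(-0.13440447720584392), 0.06, 1.2876)
yaw 1.2998 pos [ 0.4941 -0.1759  0.2732]
[0, 0.0136, 0.0003, 0.0246, 0.007, -0.004, 0.004, 0, 0.0137, 0.0004, 0.0245, 0.007, -0.004, 0.004, 0, 0.0138, 0.0005, 0.0245, 0.007, -0.004, 0.004, 0, 0, 0, 0.0276, -0, 0, -0, 0, 0, 0, 0.0276, -0, 0, 0, 0, 0, 0, 0.0276, -0, 0, 0, 0, 0, 0, 0.0276, -0, 0, 0, 0, 0, 0, 0.0276, -0, 0, -0]
```

Stop short (z≈0.11), fix position, then go down.

Call:
apply_moves --moves '[0, 0.012, 0, 0.025, 0.007, -0.004, 0.004, 0, 0.012, 0, 0.025, 0.007, -0.004, 0.004, 0, 0.01, 0, 0.025, 0.007, -0.004, 0.004, 0, 0, 0, 0.028, 0, 0, 0, 0, 0, 0, 0.025, 0, 0, 0, 0, 0, 0, 0.015, 0, 0, 0, 0, 0, 0, 0, 0, 0, 0, 0, 0, 0, 0, 0, 0, 0]'

```text
clock: 21.17
position: [0.5082, -0.1297, 0.1278]
ee_rot: [0.0, 0.797, 0.604, 0.003]
contact_force: [1.4, 0.4, -0.1]
width: 0.0003
```

```bash
python3 -c "
from to import *
rows([to(-.262,0,.062)],0,step=.03)"
```

```text
along -0.2615 lat 0.0012 z 0.1278 yawerr 0.0083 tilt [ 0.0042 -0.0051 -0.    ] F along 0.7 lat -1.2 z -0.1 M [ 0.03 -0.02 -0.03] w 0.0003 t 21.2
yaw 1.2959 pos [ 0.5082 -0.1297  0.1278]
[0, -0.0003, 0.0003, 0.0219, 0.001, -0.002, 0.003, 0, -0.0002, 0.0004, 0.0219, 0.001, -0.002, 0.003, 0, -0.0002, 0.0004, 0.0219, 0.001, -0.002, 0.003, 0, 0, 0, 0, 0, 0, 0, 0, 0, 0, 0, 0, 0, 0, 0, 0, 0, 0, 0, 0, 0, 0, 0, 0, 0, 0, 0, 0, 0, 0, 0, 0, 0, 0, 0]
```

Call:
apply_moves --moves '[0, -0.003, 0, 0.01, 0.001, -0.002, 0.003, 0, -0.002, 0, 0.02, 0.001, -0.002, 0.003, 0, 0, 0, 0.018, 0.001, -0.002, 0.003, 0, 0, 0, 0.01, 0, 0, 0, 0, 0, 0, 0.004, 0, 0, 0, 0, 0, 0, 0, 0, 0, 0, 0, 0, 0, 0, 0, 0, 0, 0, 0, 0, 0, 0, 0, 0]'

```text
clock: 21.83
position: [0.5142, -0.1347, 0.0702]
ee_rot: [0.008, 0.799, 0.601, 0.004]
contact_force: [0.1, 0.5, 1.1]
width: -0.0001
```

```bash
python3 loc.py
```

```text
along -0.2646 lat -0.0059 z 0.0702 yawerr 0.0017 tilt [0.0177 0.0022 0.    ] F along 0.5 lat 0.0 z 1.1 M [ 0.03  0.09 -0.01] w -0.0001 t 21.8
```

Call:
apply_moves --moves '[0, 0, -0.0025, 0.004, 0.006, 0, 0, 0, 0, -0.002, 0.003, 0.006, 0, 0, 0, 0, -0.001, 0.002, 0.004, 0, 0, 0, 0, 0, 0, 0, 0, 0, 0, 0.003, 0, 0, 0, 0, 0, 0, 0.003, 0, 0, 0, 0, 0, 0, 0.003, 0, 0, 0, 0, 0, 0, 0, 0, 0, 0, 0, 0]'

```text
clock: 22.5
position: [0.5132, -0.1245, 0.0631]
ee_rot: [0.003, 0.8, 0.601, 0.001]
contact_force: [0.2, 0.4, 0.7]
width: -0.0
```

```bash
python3 loc.py
```

```text
along -0.2551 lat -0.0021 z 0.0631 yawerr 0.0008 tilt [0.0061 0.0025 0.    ] F along 0.4 lat -0.0 z 0.7 M [-0.05 -0.   -0.04] w -0.0000 t 22.5
```

Call:
apply_moves --moves '[0, 0.0015, -0.0005, 0, 0.002, 0.001, 0, 0, 0.0015, -0.0005, 0, 0.002, 0, 0, 0, 0.0015, 0, 0, 0, 0, 0, 0, 0.001, 0, 0, 0, 0, 0, 0, 0.001, 0, 0, 0, 0, 0, 0, 0, 0, 0, 0, 0, 0, 0, 0, 0, 0, 0, 0, 0, 0, 0, 0, 0, 0, 0, 0]'

```text
clock: 23.17
position: [0.5144, -0.1168, 0.0632]
ee_rot: [0.001, 0.799, 0.601, -0.0]
contact_force: [0.3, 0.0, 1.2]
width: -0.0
```

Call:
apply_moves --moves '[0, 0.0005, 0, 0, 0, 0, 0, 0, 0, 0, 0, 0, 0, 0, 0, 0.0005, 0, 0, 0, 0, 0, 0, 0, 0, 0, 0, 0, 0, 0, 0.0005, 0, 0, 0, 0, 0, 0, 0, 0, 0, 0, 0, 0, 0, 0.0005, 0, 0, 0, 0, 0, 0, 0, 0, 0, 0, 0, 0]'

```text
clock: 23.83
position: [0.5149, -0.115, 0.0632]
ee_rot: [0.001, 0.799, 0.601, -0.0]
contact_force: [-0.6, -0.7, 0.4]
width: -0.0001
```

```bash
python3 loc.py
```

```text
along -0.2455 lat -0.0010 z 0.0632 yawerr 0.0014 tilt [0.0018 0.0017 0.    ] F along -0.8 lat 0.3 z 0.4 M [ 0.01  0.02 -0.  ] w -0.0001 t 23.8
```

Call:
apply_moves --moves '[0, 0.0005, 0, 0, 0, 0, 0, 0, 0, 0, 0, 0, 0, 0, 0, 0.0005, 0, 0, 0, 0, 0, 0, 0, 0, 0, 0, 0, 0, 0, 0.0005, 0, 0, 0, 0, 0, 0, 0, 0, 0, 0, 0, 0, 0, 0.0005, 0, 0, 0, 0, 0, 0, 0, 0, 0, 0, 0, 0]'

```text
clock: 24.5
position: [0.5151, -0.1144, 0.0633]
ee_rot: [0.002, 0.799, 0.601, -0.001]
contact_force: [-0.6, -0.2, -0.5]
width: -0.0001
```

```bash
python3 loc.py
```

```text
along -0.2448 lat -0.0011 z 0.0633 yawerr 0.0026 tilt [0.0019 0.0045 0.    ] F along -0.4 lat 0.5 z -0.5 M [-0.1   0.07 -0.03] w -0.0001 t 24.5
```

Call:
apply_moves --moves '[0, 0.0005, 0, 0, 0, 0, 0, 0, 0.0005, 0, 0, 0, 0, 0, 0, 0.0005, 0, 0, 0, 0, 0, 0, 0.0005, 0, 0, 0, 0, 0, 0, 0.0005, 0, 0, 0, 0, 0, 0, 0.0005, 0, 0, 0, 0, 0, 0, 0.0005, 0, 0, 0, 0, 0, 0, 0.0005, 0, 0, 0, 0, 0]'

```text
clock: 25.17
position: [0.5152, -0.1143, 0.0634]
ee_rot: [0.004, 0.798, 0.602, -0.004]
contact_force: [-1.3, -5.4, -0.3]
width: -0.0
```

```bash
python3 loc.py
```

```text
along -0.2447 lat -0.0012 z 0.0634 yawerr 0.0056 tilt [0.0017 0.0124 0.    ] F along -5.5 lat -0.2 z -0.3 M [-0.75  0.25  0.02] w -0.0000 t 25.2
```

Call:
apply_moves --moves '[0, -0.004, 0, 0, 0, 0, 0, 0, -0.008, 0, 0, 0, 0, 0, 0, -0.008, 0, -0.01, 0, 0, 0, 0, -0.003, 0, -0.03, 0, 0, 0, 0, 0, 0, -0.035, 0, 0, 0, 0, 0, 0, -0.035, 0, 0, 0, 0, 0, 0, -0.03, 0, 0, 0, 0, 0, 0, -0.01, 0, 0, 0]'

```text
clock: 25.83
position: [0.5062, -0.1342, 0.2189]
ee_rot: [-0.003, 0.799, 0.601, -0.003]
contact_force: [0.3, 0.1, 0.5]
width: 0.0004
```

```bash
python3 -c "
from to import *
rows([to(.045,-.015,.25)],0,step=.035)"
```

```text
along -0.2663 lat 0.0019 z 0.2189 yawerr 0.0016 tilt [-0.008   0.0013 -0.    ] F along 0.1 lat -0.3 z 0.5 M [-0.04 -0.11  0.02] w 0.0004 t 25.8
yaw 1.2892 pos [ 0.5062 -0.1342  0.2189]
[0, 0.0346, 0.0019, -0.0035, -0.001, 0, 0, 0, 0.0346, 0.0019, -0.0035, -0.001, 0, 0, 0, 0.0346, 0.0019, -0.0035, -0.001, 0, 0, 0, 0.0346, 0.0019, -0.0035, -0.001, 0, 0, 0, 0.0346, 0.0019, -0.0035, -0.001, 0, 0, 0, 0.0346, 0.0019, -0.0035, -0.001, 0, 0, 0, 0.0346, 0.0019, -0.0035, -0.001, 0, 0, 0, 0.0346, 0.0019, -0.0035, -0.001, 0, 0]
[0, 0.0346, 0.0019, -0.0035, -0.001, 0, 0, 0, 0, 0, 0, 0, 0, 0, 0, 0, 0, 0, 0, 0, 0, 0, 0, 0, 0, 0, 0, 0, 0, 0, 0, 0, 0, 0, 0, 0, 0, 0, 0, 0, 0, 0, 0, 0, 0, 0, 0, 0, 0, 0, 0, 0, 0, 0, 0, 0]
```

Call:
apply_moves --moves '[0, 0.034, 0.002, -0.006, -0.001, 0, 0, 0, 0.034, 0.002, -0.006, -0.001, 0, 0, 0, 0.034, 0.002, -0.005, -0.001, 0, 0, 0, 0.034, 0.002, -0.004, -0.001, 0, 0, 0, 0.034, 0.002, -0.004, -0.001, 0, 0, 0, 0.034, 0.002, -0.003, -0.001, 0, 0, 0, 0.034, 0.002, -0.0035, -0.001, 0, 0, 0, 0.03, 0.002, 0, -0.001, 0, 0]'

```text
clock: 26.5
position: [0.6022, 0.1195, 0.2667]
ee_rot: [0.006, 0.804, 0.594, 0.008]
contact_force: [1.1, -0.6, -0.5]
width: 0.0
```

```bash
python3 -c "
from to import *
rows([to(.045,-.015,.24)],0,step=.02)"
```

```text
along 0.0041 lat -0.0193 z 0.2667 yawerr -0.0143 tilt [ 0.0195 -0.0059 -0.0001] F along -0.3 lat -1.2 z -0.5 M [ 0.02 -0.01 -0.03] w 0.0000 t 26.5
yaw 1.2733 pos [0.6022 0.1195 0.2667]
[0, 0.0136, -0.0018, 0.0089, 0.007, -0.002, -0.005, 0, 0.0136, -0.0017, 0.0089, 0.007, -0.002, -0.005, 0, 0.0136, -0.0016, 0.0089, 0.007, -0.002, -0.005, 0, 0, 0, 0, 0, 0, 0, 0, 0, 0, 0, 0, 0, 0, 0, 0, 0, 0, 0, 0, 0, 0, 0, 0, 0, 0, 0, 0, 0, 0, 0, 0, 0, 0, 0]
```

Call:
apply_moves --moves '[0, 0.012, 0, 0.005, 0.006, -0.002, -0.005, 0, 0.012, 0, 0.005, 0.006, -0.002, -0.005, 0, 0.008, 0, 0.01, 0.006, -0.002, -0.005, 0, 0, 0, 0.01, 0, 0, 0, 0, 0, 0, 0, 0, 0, 0, 0, 0, 0, 0, 0, 0, 0, 0, 0, 0, 0, 0, 0, 0, 0, 0, 0, 0, 0, 0, 0]'

```text
clock: 27.17
position: [0.6114, 0.1523, 0.2343]
ee_rot: [-0.001, 0.799, 0.602, -0.001]
contact_force: [0.1, 1.0, 0.3]
width: 0.0002
```

```bash
python3 -c "
from to import *
rows([to(.045,-.015,.17)],0,step=.02)"
```

```text
along 0.0382 lat -0.0190 z 0.2343 yawerr 0.0035 tilt [-0.0034 -0.0003  0.    ] F along 1.0 lat 0.2 z 0.3 M [ 0.03  0.04 -0.05] w 0.0002 t 27.2
yaw 1.2911 pos [0.6114 0.1523 0.2343]
[0, 0.0017, -0.0009, 0.0161, -0.001, -0, 0.001, 0, 0.0017, -0.001, 0.0161, -0.001, -0, 0.001, 0, 0.0017, -0.001, 0.0161, -0.001, -0, 0.001, 0, 0.0017, -0.001, 0.0161, -0.001, -0, 0.001, 0, 0, 0, 0, 0, 0, 0, 0, 0, 0, 0, 0, 0, 0, 0, 0, 0, 0, 0, 0, 0, 0, 0, 0, 0, 0, 0, 0]
```

Call:
apply_moves --moves '[0, 0.002, 0, 0.01, -0.001, 0, 0, 0, 0.002, 0, 0.016, -0.001, 0, 0, 0, 0.0015, 0, 0.016, -0.001, 0, 0, 0, 0, 0, 0.014, 0, 0, 0, 0, 0, 0, 0.006, 0, 0, 0, 0, 0, 0, 0, 0, 0, 0, 0, 0, 0, 0, 0, 0, 0, 0, 0, 0, 0, 0, 0, 0]'

```text
clock: 27.83
position: [0.6138, 0.1541, 0.1709]
ee_rot: [0.001, 0.8, 0.599, 0.002]
contact_force: [-0.1, -0.8, 0.5]
width: -0.0
```

```bash
python3 loc.py; python3 look.py 5
```

```text
along 0.0406 lat -0.0208 z 0.1709 yawerr -0.0022 tilt [ 0.0048 -0.0017 -0.    ] F along -0.8 lat -0.1 z 0.5 M [ 0.04  0.   -0.01] w -0.0000 t 27.8
```

View pics/side5.png

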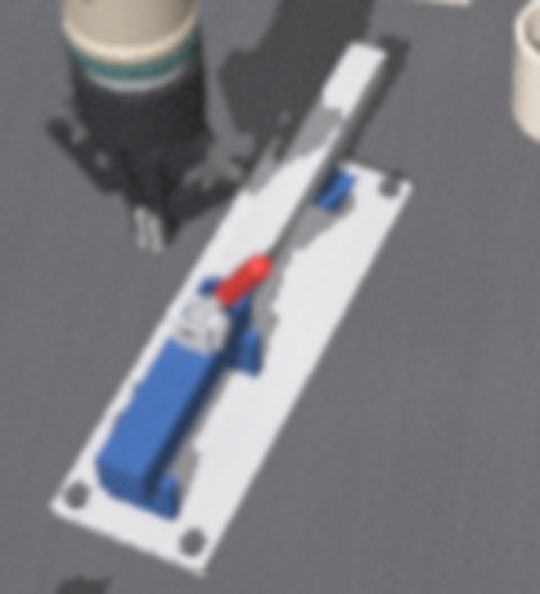

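Call:
apply_moves --moves '[0, 0.001, -0.005, 0, 0.001, 0, 0, 0, 0.001, -0.005, 0, 0.001, 0, 0, 0, 0.001, -0.005, 0, 0.001, 0, 0, 0, 0, -0.005, 0, 0, 0, 0, 0, 0, -0.005, 0, 0, 0, 0, 0, 0, -0.004, 0, 0, 0, 0, 0, 0, 0, 0, 0, 0, 0, 0, 0, 0, 0, 0, 0, 0]'

```text
clock: 28.6
position: [0.5847, 0.1673, 0.1743]
ee_rot: [0.001, 0.8, 0.6, 0.004]
contact_force: [-0.2, -0.2, -0.3]
width: -0.0
```

```bash
python3 loc.py
```

```text
along 0.0450 lat 0.0109 z 0.1743 yawerr -0.0012 tilt [ 0.0068 -0.0045 -0.    ] F along -0.3 lat 0.1 z -0.3 M [ 0.01  0.01 -0.01] w -0.0000 t 28.6
```

Call:
apply_moves --moves '[0, 0, -0.004, 0.001, 0.002, -0.002, 0, 0, 0, -0.004, 0.001, 0.002, -0.002, 0, 0, 0, -0.004, 0.001, 0, 0, 0, 0, 0, -0.004, 0.0015, 0, 0, 0, 0, 0, -0.004, 0.002, 0, 0, 0, 0, 0, -0.004, 0.002, 0, 0, 0, 0, 0, -0.003, 0.002, 0, 0, 0, 0, 0, 0, 0, 0, 0, 0]'

```text
clock: 29.27
position: [0.5601, 0.1746, 0.1637]
ee_rot: [0.004, 0.8, 0.6, 0.004]
contact_force: [2.0, -0.2, 0.1]
width: -0.0005
```

```bash
python3 loc.py; python3 look.py 6
```

```text
along 0.0452 lat 0.0365 z 0.1637 yawerr -0.0014 tilt [ 0.0109 -0.0011 -0.    ] F along 0.3 lat -2.0 z 0.1 M [-0.01 -0.16  0.02] w -0.0005 t 29.3
```

View pics/side6.png

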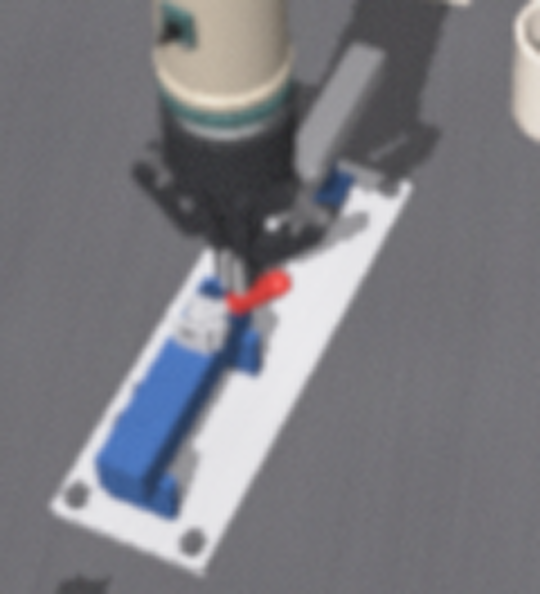

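Call:
apply_moves --moves '[0, 0, -0.004, 0.003, 0.002, 0, 0, 0, 0, -0.004, 0.003, 0.002, 0, 0, 0, 0, -0.004, 0.003, 0.002, 0, 0, 0, 0, -0.003, 0.004, 0, 0, 0, 0, 0, -0.003, 0.004, 0, 0, 0, 0, 0, -0.002, 0.004, 0, 0, 0, 0, 0, -0.002, 0.004, 0, 0, 0, 0, 0, 0, 0, 0, 0, 0]'

```text
clock: 30.03
position: [0.5371, 0.1813, 0.1369]
ee_rot: [0.001, 0.8, 0.599, 0.002]
contact_force: [1.7, 0.4, 0.5]
width: -0.0001
```

```bash
python3 loc.py
```

```text
along 0.0452 lat 0.0605 z 0.1369 yawerr -0.0019 tilt [ 0.0041 -0.0015 -0.    ] F along 0.8 lat -1.5 z 0.5 M [-0.09 -0.27 -0.04] w -0.0001 t 30.0
```

Call:
apply_moves --moves '[0, 0, -0.0015, 0.004, 0.001, 0, 0, 0, 0, -0.0015, 0.004, 0.001, 0, 0, 0, 0, -0.001, 0.004, 0, 0, 0, 0, 0, -0.001, 0.004, 0, 0, 0, 0, 0, 0, 0.004, 0, 0, 0, 0, 0, 0, 0.003, 0, 0, 0, 0, 0, 0, 0.003, 0, 0, 0, 0, 0, 0, 0, 0, 0, 0]'

```text
clock: 30.7
position: [0.5293, 0.1836, 0.1077]
ee_rot: [-0.002, 0.8, 0.599, -0.001]
contact_force: [-0.2, 0.0, 1.9]
width: -0.0003
```

```bash
python3 loc.py
```

```text
along 0.0452 lat 0.0685 z 0.1077 yawerr -0.0022 tilt [-0.0034 -0.0009  0.    ] F along -0.1 lat 0.2 z 1.9 M [-0.05  0.01  0.04] w -0.0003 t 30.7
```

Keep pressing down in 2 mm rows until it comes up hard.

Call:
apply_moves --moves '[0, 0, 0, 0.0015, 0, 0, 0, 0, 0, 0, 0.0015, 0, 0, 0, 0, 0, 0, 0.0015, 0, 0, 0, 0, 0, 0, 0.0015, 0, 0, 0, 0, 0, 0, 0.0015, 0, 0, 0, 0, 0, 0, 0.0015, 0, 0, 0, 0, 0, 0, 0.0015, 0, 0, 0, 0, 0, 0, 0.0015, 0, 0, 0]'

```text
clock: 31.37
position: [0.5293, 0.1836, 0.1041]
ee_rot: [-0.001, 0.8, 0.599, 0.001]
contact_force: [-3.3, -0.7, 10.9]
width: -0.0002
```

```bash
python3 loc.py
```

```text
along 0.0453 lat 0.0685 z 0.1041 yawerr -0.0021 tilt [-0.0003 -0.0024  0.    ] F along -1.6 lat 3.0 z 10.9 M [-0.05  0.54  0.01] w -0.0002 t 31.4
```

Call:
apply_moves --moves '[0, 0, 0, 0.002, 0, 0, 0, 0, 0, 0, 0.002, 0, 0, 0, 0, 0, 0, 0.002, 0, 0, 0, 0, 0, 0, 0.002, 0, 0, 0, 0, 0, 0, 0.002, 0, 0, 0, 0, 0, 0, 0.002, 0, 0, 0, 0, 0, 0, 0.002, 0, 0, 0, 0, 0, 0, 0.002, 0, 0, 0]'

```text
clock: 32.03
position: [0.5294, 0.1837, 0.104]
ee_rot: [0.001, 0.8, 0.6, 0.005]
contact_force: [-5.1, -1.0, 14.3]
width: -0.0001
```

```bash
python3 loc.py
```

```text
along 0.0453 lat 0.0685 z 0.1040 yawerr -0.0015 tilt [ 0.0075 -0.006  -0.    ] F along -2.3 lat 4.6 z 14.3 M [-0.16  0.71 -0.05] w -0.0001 t 32.0
```

Call:
apply_moves --moves '[0, 0, 0, 0.003, 0, 0, 0, 0, 0, 0, 0.003, 0, 0, 0, 0, 0, 0, 0.003, 0, 0, 0, 0, 0, 0, 0.003, 0, 0, 0, 0, 0, 0, 0.003, 0, 0, 0, 0, 0, 0, 0, 0, 0, 0, 0, 0, 0, -0.003, 0, 0, 0, 0, 0, 0, -0.01, 0, 0, 0]'

```text
clock: 32.7
position: [0.528, 0.1832, 0.1173]
ee_rot: [0.003, 0.8, 0.6, 0.007]
contact_force: [-0.3, -0.2, -0.2]
width: 0.0001
```

```bash
python3 loc.py
```

```text
along 0.0445 lat 0.0697 z 0.1173 yawerr -0.0008 tilt [ 0.0133 -0.008  -0.0001] F along -0.3 lat 0.2 z -0.2 M [-0.04 -0.03  0.04] w 0.0001 t 32.7
```

Call:
apply_moves --moves '[0, 0, 0, -0.02, 0, 0, 0, 0, 0, 0, -0.03, 0, 0, 0, 0, 0, 0, -0.035, 0, 0, 0, 0, -0.03, 0, -0.02, 0, 0, 0, 0, -0.035, 0, 0, 0, 0, 0, 0, -0.035, 0, 0, 0, 0, 0, 0, -0.035, 0, 0, 0, 0, 0, 0, -0.035, 0, 0, 0, 0, 0]'

```text
clock: 33.37
position: [0.4826, 0.0201, 0.2284]
ee_rot: [0.004, 0.797, 0.604, 0.01]
contact_force: [0.4, 0.2, -0.3]
width: 0.0001
```

```bash
python3 loc.py
```

```text
along -0.1248 lat 0.0677 z 0.2284 yawerr 0.0107 tilt [ 0.0195 -0.0113 -0.0001] F along 0.3 lat -0.3 z -0.3 M [-0.03  0.02  0.01] w 0.0001 t 33.4
```

Move farther back to clear the view, then check.

Call:
apply_moves --moves '[0, -0.035, 0, 0, 0, 0, 0, 0, -0.035, 0, 0, 0, 0, 0, 0, -0.035, 0, 0, 0, 0, 0, 0, -0.035, 0, 0, 0, 0, 0, 0, -0.03, 0, 0, 0, 0, 0, 0, 0, 0, 0, 0, 0, 0, 0, 0, 0, 0, 0, 0, 0, 0, 0, 0, 0, 0, 0, 0]'

```text
clock: 34.03
position: [0.4326, -0.1583, 0.2285]
ee_rot: [0.007, 0.799, 0.601, 0.01]
contact_force: [-0.4, 0.1, 0.4]
width: -0.0
```

```bash
python3 loc.py; python3 look.py 7; python3 - <<'E'
import pickle,cv2
from fit import *
d=pickle.load(open("d7.pkl","rb"))
s=.0675
import math
for n,jp,(u0,u1,v0,v1) in(("top",[.5815,.1215,1.2876],(175,290,165,220)),("side",[.5858,.1220,1.2878],(205,280,170,255))):
    S_=6.5
    o=cv2.resize(d[n]["image"][v0:v1,u0:u1,::-1],None,fx=S_,fy=S_,interpolation=cv2.INTER_CUBIC)
    for b,col in((box(s-.3,s,-.0125,.0125,.055,.08),(0,255,0)),(TUBE[0],(0,0,255))):
        q=(proj(d[n],place(b,jp))-[u0-.5,v0-.5])*S_
        for i,j in [(0,1),(0,2),(0,4),(1,3),(1,5),(2,3),(2,6),(3,7),(4,5),(4,6),(5,7),(6,7)]: cv2.line(o,tuple(int(t) for t in q[i]),tuple(int(t) for t in q[j]),col,1)
    for th,col in((-5,(255,0,255)),(5,(0,255,255))):
        t=math.radians(th);L=np.array([[.045,r*math.cos(t),.102+r*math.sin(t)] for r in(0,.05,.104)])
        q=(proj(d[n],place(L,jp))-[u0-.5,v0-.5])*S_
        cv2.polylines(o,[q.astype(np.int32)],False,col,1)
        for x in q: cv2.circle(o,tuple(int(t) for t in x),3,col,1)
    cv2.imwrite(f"pics/b7_{n}.png",o)
E
```

```text
along -0.3101 lat 0.0659 z 0.2285 yawerr 0.0022 tilt [ 0.0234 -0.0073 -0.0001] F along 0.0 lat 0.4 z 0.4 M [-0.02 -0.02  0.04] w -0.0000 t 34.0
```

View pics/b7_top.png

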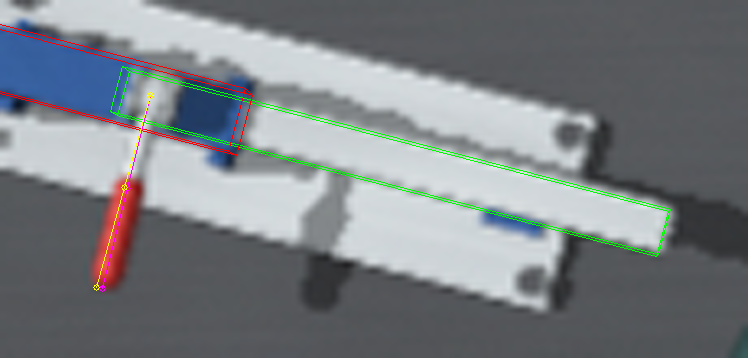

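View pics/b7_side.png

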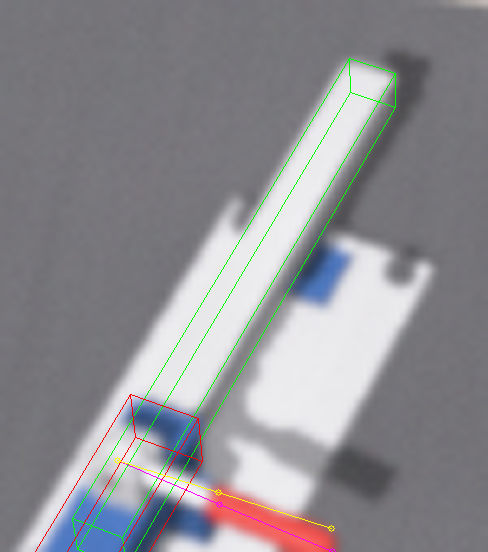

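```bash
python3 -c "
from rig import workorder; print(workorder.sign_off())"
```

```text
the job is handed in; nothing more can be done
None
```

The bar is in the blue tube against the back stop, the red lever is down, and I handed the job in at about 34 s of robot time. No verdict was reported.

- **Bar:** I lifted it off the bearers, turned it and slid it in until it stopped about 67 mm inside the tube. At the stop the contact force read about 6 N with no further travel. I let go and pushed gently on the outer end: it held at 5.5 N without moving. The highest push I read was well under the 18 N at which the stop slips.
- **Lever:** I pushed it down along its arc. It stopped at the height expected for 5° below level and did not move under 14 N and one slightly harder press.
- **Last pictures:** The lever lies on the projected fully-down line. The bar's outer end has not shifted visibly, to about 1–2 mm. The bar is in line to roughly 0.02 rad by eye, against a limit of 0.06. The arm was clear of everything, with no contact force.

**Limits and disagreements:**
- The two cameras disagreed by about 4 mm in x, so I placed the bar mainly from the top view, checked against the gripper position.
- When I released the bar, the open gripper jumped about 3–4 mm; the push on the outer end afterwards confirmed the bar was still seated.
- I did not measure the hammer, brush and mug again. No contact showed in the force readings I took near them.

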